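# Clamp a brass bar in the sawing fixture

### The arm

A 7-joint arm with a two-finger parallel gripper is mounted at the origin on the work surface. World frame = base frame: x ahead of the robot, y to its left, z up, the work surface at z = 0. Lengths are in m, angles in rad, forces in N, time in s.
With the tool pointing down it reaches from about 0.4 to 0.85 m from the base axis. Payload 4.5 kg.
Tool frame: the origin (TCP) lies at the very end of the fingers, on their centre line; the grasp point (between the pads) lies 19 mm behind it; z points along the fingers, y is the direction in which the jaws open and shut (so a half turn about z gives the same grasp; the last joint's range is limited). The gripper opens to 85 mm and grips with 20 to 120 N. Pads are 22 mm wide; open, the fingers measure 114 mm over their backs; the gripper's body (76 mm by 85 mm) begins 54 mm behind the grasp point. The pads swing forward as they close: fully open they stand 13 mm farther back than shut.
Start: joints at [-1.282, 0.689, -0.195, 1.565, 0.157, 0.902, -0.215], TCP at [0.158, 0.605, 0.231] pointing down, gripper open.
Joint ranges: [-3.01, 3.01], [-0.46, 2.08], [-1.47, 1.51], [0.13, 2.56], [-1, 4.14], [0.04, 2.09], [-2.66, 2.66]. Speed limits (rad/s): [2.57, 2.57, 3.14, 3.14, 3.14, 3.14, 3.14].

### API

Orientations are given as a unit quaternion [x, y, z, w].
In Python, from rig import bot, cams, job gives the robot as it stands. The module is installed in compiled form; this text tells all that it offers.
- The arm moves only by the tool carry_out, never from a script. Its argument "series" is a list of rows, each an object with "slide": the shift along the tool's x, y, z in units of 40 mm (1.0 is 40 mm), a list of three; "twist": the turn about the tool's z in degrees; "fingers": the opening, from 0 (shut) to 1 (fully open). A call has 1 to 5 rows; each row shifts and turns the commanded pose from where the row before left it, along the tool's axes as they then stand; what a row does not reach is not made up. A row lasts 1/12 s, in which the tool goes at most 41.7 mm and 7.16 degrees, less where a joint would pass 70% of its speed; a pose out of reach is approached as far as the arm can. A call is refused whole if a number of a shift passes 1 or a number of a turn 7.16, either way. A call with a gripper value outside its range is refused whole. The fingers move at their own pace and stop on an object; "squeeze" is the grip in N (left out, the last holds). Time passes only in rows, so rows that do not move let the fingers close. It gives the time, the measured TCP pose, the force and the opening at its end, in the units of the state.
- bot.get_state(): the state, without advancing time (a new reading comes with each control period).
- cams.read_camera(name): name is "scene" or "top" or "wrist"; returns (picture, depth): 480x640x3 uint8, red, green, blue; 480x640 float32, m along the optical axis (not along the pixel's ray), 0 where there is no reading.
- cams.camera_params(name): a dict with "fovy" (degrees; the focal length in pixels is half the picture's height over the tangent of half this angle, whatever the lens; pixels are square), "cx", "cy" (the principal point, pixels), "origin" and "rotation" of the camera in the world; the wrist camera has in their place "hand_eye" (4x4, takes a point from camera to tool coordinates, whose origin is the TCP and whose axes are the flange's). Camera axes: x right, y up, looking along -z (the intrinsics and any distortion apply to the point x, -y, -z); pixel columns grow to the right and rows downward; lengths in m; the calibration is good to about 2 mm. A picture is of the moment at which its call begins: read the wrist's pose just before it. camera_params takes no time and is no camera call.
- job.job_done(): hands the job in, once; it reports no verdict.
Trained networks look in the newest picture that a camera, given by its name, has taken for a name from the list of things; names that differ only in an ending like _2 or _b are one class to them, and where a whole thing is asked for, a point or a joint stands for the part that bears it (a point fixed in the world has none). Each returns a list of dicts, best first, with "confidence" (0 to 1); they miss things now and then, are a little off and sometimes report something else, mostly with a low value. They report only what shows in the picture. A call takes as long as a camera call. They do not tell look-alikes from the thing itself.
- cams.boxes_of(label, camera): "location" ([x, y, z] in m, in world coordinates, good to about 4 mm: the middle of the surface that is visible of it).
- cams.place_of(label, camera): "location" ([x, y, z] in m, in world coordinates, good to about 4 mm: a listed point, or the origin of a listed thing).
The state is a dict: "time_s": time; "joint_positions": joint angles; "dq": joint speeds; "joint_torque": joint torques, N m; "ee_pos": TCP position; "tool_rot": TCP orientation; "wrist_force": force on the tool from outside, world axes, zero at the start; "ft_torque": the same for the moment, N m; "opening": finger opening in m.
Only numpy, scipy, OpenCV 4.12 (cv2) and the standard library are available. Lean on these libraries where they do the work, as an engineer would, in place of code of your own. Each camera call takes 0.05 s, during which the arm holds its last target.

### The job

Get the long brass bar ready for sawing: lay it flat in the nest of the plywood fixture, slide it gently fully home against the steel end stop and let go of it while the clamp is still open. Then push the toggle clamp's handle over and down, smoothly, until it goes past its over-centre point and locks with the rubber-tipped spindle pressing on the bar, without leaning hard on the handle once it has locked and without forcing anything on the fixture. Leave the other things on the bench alone.

Things in the scene. Friction and masses are not known exactly. Their poses are not given: they have to be found in the camera images.
- bar_center (a point): Centre of the long square brass bar, 130 x 20 x 20 mm, about 0.44 kg, loose, lying flat on the bench on the robot's side of the fixture; x runs along its length, z up. Either end may go to the stop.
- fixture: Fixed plywood sawing board, 370 x 100 x 18 mm. Origin at bench level; x runs along the board from the nest end (edge at x = -180 mm) past the end stop to the clamp end (+190 mm), y across (centred), z up. Nest: the board's top between two wooden rails, 8 mm high, 10 mm wide, 26 mm apart, x from -110 to -50 mm, so the bar has 3 mm to spare each side and stands 12 mm proud.
- nest_seat (a point): Where the bar's centre is when it is seated: x = -105 mm, y = 0, z = 28 mm in the fixture's frame, 65 mm before the end stop's face. Axes as the fixture's; the bar lies along x.
- end_stop: Steel stop block, 10 x 46 x 14 mm, fixed on the board at the end of the nest. Origin: on its face that the bar must touch, level with the board's top (18 mm above the bench), on the nest's centre line; axes as the fixture's (x points into the block, away from the nest).
- handle_pivot (a point): Pivot of the toggle clamp's handle, at x = 74, y = 0, z = 80 mm in the fixture's frame, axes as the fixture's; the handle turns about y. Its dark rubber grip is a straight round bar, 20 mm thick, from 55 to 155 mm from the pivot, in the fixture's xz plane, pointing to +x and up. Open it rises about 1.25 rad above level, locked about 0.20 rad; pushing it down towards +x closes the clamp.
- clamp_foot (a point): Top centre of the clamp's steel foot plate, 108 x 76 mm. NOTE on the handle above: its rise is 1.25 rad minus the joint value only nominally. The grip is bolted to the handle's root 20 mm from the pivot at a set angle that differs from clamp to clamp by up to 0.2 rad either way (18 mm at 110 mm from the pivot). That is not measured: find the grip by touch or sight.
- clamp_handle (a joint): Turn of the handle, rad: 0 open, 1.00 over-centre, 1.05 hard stop (locked). Friction about 1 N. From about 0.65 the spindle presses on the bar: the push needed 110 mm from the pivot climbs to about 10 N near 0.80, falls to none at 1.00; a little beyond the handle snaps to its stop by itself. Let go earlier, it springs back. More than 22 N on any part of the fixture is too hard.
- bar: The same brass bar: origin at the centre of its underside, x along its length, z up.
- spindle: The clamp's spring-loaded spindle with a round rubber foot, 16 mm across, at the end of the short clamp arm (60 mm). Origin on the arm, z up along the spindle; the foot ends 33 mm below. Open, the arm slants up over the end stop, the foot about 95 mm above the bench over the bar's last 20 mm; it swings down with the handle and, locked, presses on the bar 18 mm from the stop with about 40 N.
- offcut: Bystander: short brass offcut, 45 x 20 x 20 mm, same stock as the bar but a third of its length. Leave it where it is.
- tin: Bystander: round flat aluminium tin, 60 mm across, 24 mm high. Leave it where it is.
- pliers: Bystander: flat pliers with dark grips, about 140 mm long, lying flat; origin near the rivet. Leave it where it is.
- hammer: Bystander: hammer lying flat. Leave it where it is.
- jar: Bystander: small amber glass jar with a metal lid, 52 mm across, 65 mm high, beyond the fixture. Leave it where it is.
- ring_stick: Bystander: steel tapered ring stick standing on its foot, 140 mm high. Leave it where it is.
There are look-alikes about, which are no part of the job. Leave any orange or pink look-alike of the bar alone.

How it is judged:
On the way, in this order (a step that is already met when the one before it is completed fails the run):
1. the bar lies in the nest against the end stop (within 3 mm), the robot has let go of it, and the clamp is still open (x of bar_center in the frame of end_stop between -0.068 and -0.062 m and y of bar_center in the frame of end_stop between -0.005 and 0.005 m and z of bar_center in the frame of end_stop between 0.006 and 0.0125 m and angle between the x axis of bar_center and the x axis of fixture, either way round below 0.07 rad and value of joint clamp_handle below 0.4 rad and contact force between the fingers and bar below 0.1 N), for 0.2 s.
2. the handle is past its over-centre point (value of joint clamp_handle above 1.025 rad), for 0.2 s.
At the end, for the whole second after the job is handed in: The clamp handle is locked past its over-centre point (joint above 1.025 rad), the spindle presses on the bar with more than 15 N, and the bar lies still in the nest: flat on the board, its end within 3 mm of the end stop, within 5 mm of the nest's centre line and 4 degrees of its direction (x of bar_center in the frame of end_stop between -0.068 and -0.062 m and y of bar_center in the frame of end_stop between -0.005 and 0.005 m and z of bar_center in the frame of end_stop between 0.006 and 0.0125 m and angle between the x axis of bar_center and the x axis of fixture, either way round below 0.07 rad and value of joint clamp_handle above 1.025 rad and contact force between spindle and bar above 15 N and linear speed of bar below 0.02 m/s); the robot touches nothing.
It fails at once if the robot pushes on the fixture, clamp or handle with more than 22 N (contact force between the fingers and fixture above 22 N).
It fails at once if the bar is rammed against the end stop with more than 25 N while the clamp is open (contact force between bar and end_stop above 25 N and value of joint clamp_handle below 0.5 rad).
It fails at once if a bystander is shifted by more than 25 mm (distance of any of offcut, tin, pliers, hammer, jar, ring_stick from where it was at the start of the episode above 0.025 m).
It also fails if it takes over 70 s, if anything falls off the work surface, if the arm or the gripper's body presses on something with over 40 N, if the wrist force passes 120 N, or if a joint passes its speed limit or range.

## Working session

There is one attempt and no reset: what is moved stays moved. The work goes in short steps, Python scripts to look and compute and a tool call to move; the robot and the scene stay as the last step left them, time stands still between calls to the robot, and variables do not carry over. Pictures are saved under pics/ and viewed, and the job is handed in when it is done.

Besides the shell and the picture viewer there is one more tool, called by a JSON object that holds its "method" and its "body". carry_out: Moves the arm, as the interface text tells. Its arguments: {"type":"object","properties":{"series":{"type":"array","items":{"type":"object","properties":{"slide":{"type":"array","items":{"type":"number"}},"twist":{"type":"number"},"fingers":{"type":"number"}}}},"squeeze":{"type":"number"}},"required":["series"]}

```bash
mkdir -p pics; cat > h.py <<'E'
import numpy as np, cv2
from rig import bot, cams, job
from scipy.spatial.transform import Rotation as R
def snap(n,f):
    im,d=cams.read_camera(n); cv2.imwrite('pics/'+f+'.png',im[:,:,::-1]); np.save('pics/'+f+'.npy',d); return im,d
E
python3 - <<'E'
from h import *
s=bot.get_state(); print(s)
for n in ['scene','top','wrist']:
    snap(n,n+'0'); print(n,cams.camera_params(n))
E
```

```text
{'time_s': 0.0, 'joint_positions': array([-1.28218111,  0.68997877, -0.19447691,  1.56637614,  0.15728995,
        0.90245595, -0.21509503]), 'dq': array([-1.67627177e-03, -1.99238227e-04, -1.34868243e-03, -6.27743076e-04,
        1.80994639e-03, -1.37992660e-04, -5.40108673e-05]), 'joint_torque': array([ 1.89199473e-04, -5.39613712e+01, -1.26655854e+00, -1.58542192e+01,
        9.07887938e-03,  9.61260143e-03, -1.34739654e-06]), 'ee_pos': array([0.15744227, 0.60417137, 0.23047778]), 'tool_rot': array([ 1.27034141e-01,  9.91897923e-01, -9.14083537e-04, -4.42195407e-05]), 'wrist_force': array([-0.08892796,  0.02004569,  0.16014256]), 'ft_torque': array([-0.00792094, -0.02802902,  0.06357222]), 'opening': 0.0855069244405485}
scene {'fovy': 50.494959188745106, 'cx': 315.9535232965679, 'cy': 241.81009429794918, 'origin': array([0.92273128, 0.3633472 , 0.93586341]), 'rotation': array([0.10498806, 0.27060028, 0.89923803, 0.32729796])}
top {'fovy': 48.2269325358689, 'cx': 325.260288162723, 'cy': 226.69098191114776, 'origin': array([ 0.50343877, -0.05741315,  1.19190949]), 'rotation': array([-0.01137279,  0.00875265,  0.71217695, -0.70185329])}
wrist {'fovy': 65.79829955027877, 'cx': 324.6201479460832, 'cy': 242.11433723133362, 'hand_eye': array([[ 2.15017533e-04,  9.47225947e-01,  3.20566623e-01,
         8.34149829e-02],
       [ 9.99999929e-01, -3.02895288e-04,  2.24267759e-04,
         5.63584401e-05],
       [ 3.09530360e-04,  3.20566552e-01, -9.47225945e-01,
        -1.43674729e-01],
       [ 0.00000000e+00,  0.00000000e+00,  0.00000000e+00,
         1.00000000e+00]])}
```

View pics/scene0.png

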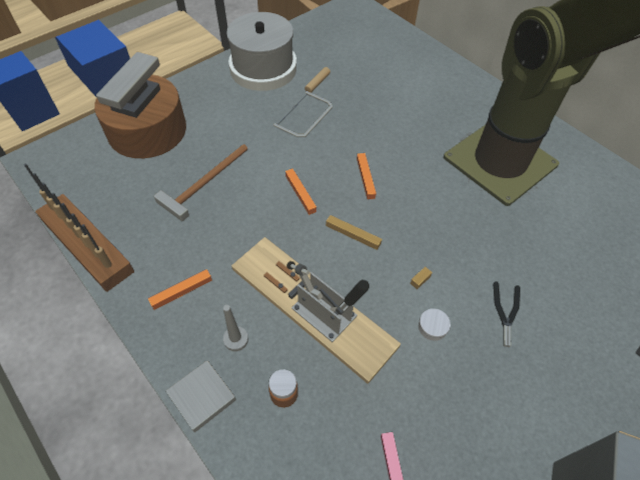

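View pics/top0.png

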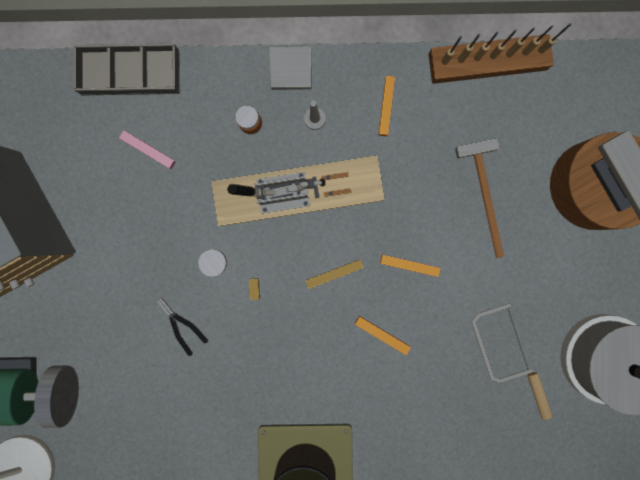

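The scene and top pictures show the brass bar at top (335,274), between the brass offcut at (254,289) and the orange look-alikes at (411,266) and (383,335). The fixture is at (298,190) with its clamp end to the left. Next I'll measure the poses.

```bash
cat >> h.py <<'E'
def K(n):
    p=cams.camera_params(n); f=240/np.tan(np.radians(p['fovy'])/2); return p,f
def cloud(n,d,ee=None):
    p,f=K(n); v,u=np.mgrid[0:480,0:640]
    c=np.stack([(u-p['cx'])/f*d,-(v-p['cy'])/f*d,-d],-1)
    if 'origin' in p: return c@R.from_quat(p['rotation']).as_matrix().T+p['origin']
    H=p['hand_eye']; c=c@H[:3,:3].T+H[:3,3]
    return c@R.from_quat(ee['tool_rot']).as_matrix().T+ee['ee_pos']
E
python3 - <<'E'
from h import *
for n in ['top','scene']:
    im=cv2.imread(f'pics/{n}0.png'); d=np.load(f'pics/{n}0.npy'); P=cloud(n,d)
    hsv=cv2.cvtColor(im,cv2.COLOR_BGR2HSV)
    for q in ([(335,274),(254,289),(300,300),(230,210),(365,180)] if n=='top' else [(353,230),(421,278),(400,290),(380,355),(265,255)]):
        u,v=q; print(n,q,hsv[v,u],P[v,u].round(4))
    pts=P[d>0]
for l in ['bar_center','nest_seat','end_stop','handle_pivot','fixture','clamp_foot','spindle']:
  for c in ['top','scene']:
    print(l,c,[(np.round(r['location'],4),round(r['confidence'],2)) for r in cams.place_of(l,c)][:4])
im=cv2.imread('pics/top0.png')
cv2.imwrite('pics/topc.png',cv2.resize(im[140:310,200:400],None,fx=4,fy=3.5,interpolation=2))
im=cv2.imread('pics/scene0.png')
cv2.imwrite('pics/scenec.png',cv2.resize(im[200:400,220:420],None,fx=3,fy=3,interpolation=2))
E
```

```text
top (335, 274) [ 20 131 146] [ 0.4334 -0.073   0.0218]
top (254, 289) [ 20 132 145] [0.4032 0.104  0.0203]
top (300, 300) [ 94  16 112] [0.376  0.005  0.0022]
top (230, 210) [ 20  72 163] [0.5767 0.1555 0.016 ]
top (365, 180) [ 20  72 171] [ 0.6387 -0.1423  0.0134]
scene (353, 230) [ 20 120 163] [ 0.4382 -0.0675  0.0226]
scene (421, 278) [ 21 117 159] [0.4106 0.1111 0.0201]
scene (400, 290) [ 93  19 133] [ 0.4537  0.097  -0.0008]
scene (380, 355) [ 20  73 182] [0.5915 0.1759 0.0172]
scene (265, 255) [ 21  74 186] [ 0.6242 -0.1412  0.0188]
bar_center top [(array([ 0.4462, -0.2353,  0.0105]), 0.87), (array([ 0.4309, -0.0695,  0.0033]), 0.78), (array([ 0.8024, -0.1924,  0.0121]), 0.75), (array([ 0.2935, -0.1706,  0.0113]), 0.74)]
bar_center scene [(array([ 0.7964, -0.1919,  0.0102]), 0.97), (array([ 0.4479, -0.2325,  0.0086]), 0.93), (array([0.7167, 0.3389, 0.0113]), 0.81), (array([ 0.2975, -0.173 ,  0.0105]), 0.72)]
nest_seat top [(array([ 0.6353, -0.1023,  0.0225]), 0.63)]
nest_seat scene [(array([ 0.6306, -0.1016,  0.0274]), 0.61)]
end_stop top [(array([ 0.6215, -0.0327,  0.0164]), 0.39), (array([ 0.6192,  0.0047, -0.0023]), 0.32)]
end_stop scene [(array([ 0.622 , -0.0367,  0.0177]), 0.67)]
handle_pivot top [(array([0.6068, 0.077 , 0.0786]), 0.72)]
handle_pivot scene [(array([0.6058, 0.0741, 0.0848]), 0.69)]
fixture top [(array([0.6193, 0.0046, 0.0023]), 0.75), (array([ 0.7693,  0.1091, -0.0013]), 0.19)]
fixture scene [(array([ 0.6169,  0.0047, -0.0019]), 0.88)]
clamp_foot top [(array([0.612 , 0.0408, 0.0233]), 0.6)]
clamp_foot scene [(array([0.61  , 0.0383, 0.0263]), 0.96), (array([ 0.4319, -0.0689, -0.0024]), 0.4)]
spindle top [(array([ 0.6161, -0.0178,  0.1126]), 0.49)]
spindle scene [(array([ 0.6184, -0.0224,  0.1159]), 0.47)]
```

View pics/topc.png

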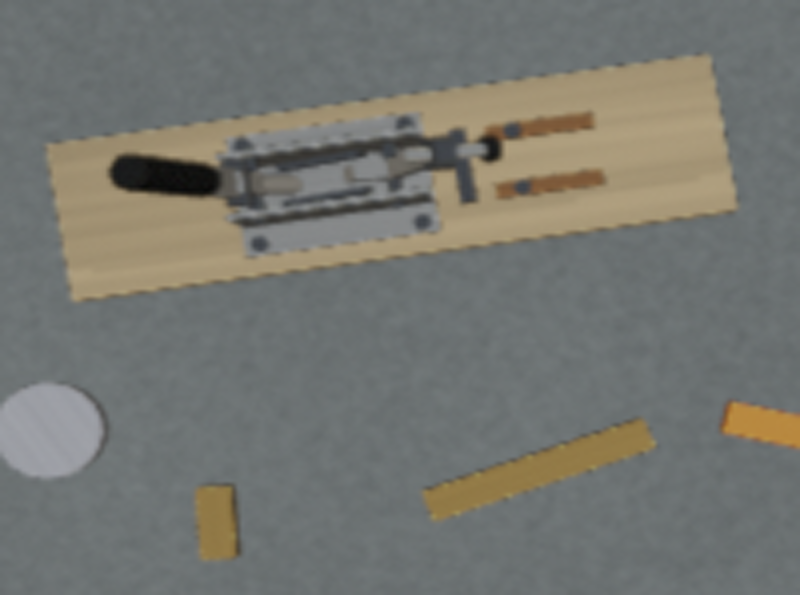

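View pics/scenec.png

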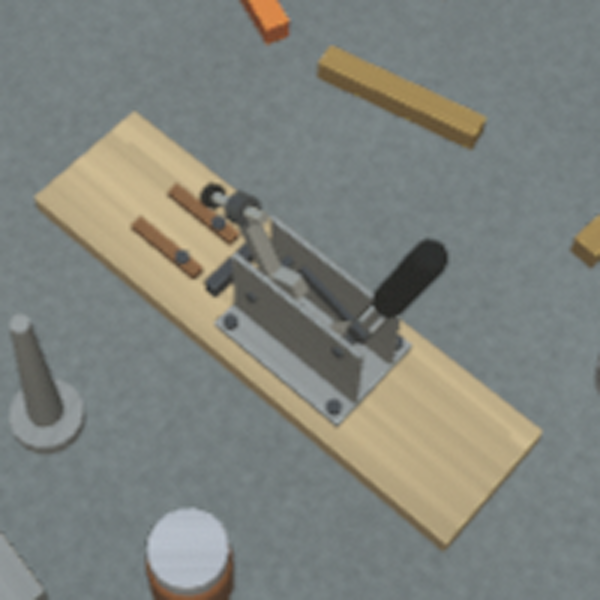

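```bash
cat > seg.py <<'E'
from h import *
def rect(n,f,lo,hi,seed,zr):
    im=cv2.imread(f'pics/{f}.png'); d=np.load(f'pics/{f}.npy'); P=cloud(n,d)
    m=cv2.inRange(cv2.cvtColor(im,cv2.COLOR_BGR2HSV),lo,hi)
    k,l=cv2.connectedComponents(m); l0=l[seed[1],seed[0]]
    mm=(l==l0)&(d>0)
    p,fo=K(n); v,u=np.nonzero(l==l0)
    # intersect rays with plane z=zr
    r=np.stack([(u-p['cx'])/fo,-(v-p['cy'])/fo,-np.ones(len(u))],-1)@R.from_quat(p['rotation']).as_matrix().T
    q=p['origin']+r*((zr-p['origin'][2])/r[:,2])[:,None]
    a=cv2.minAreaRect(q[:,:2].astype(np.float32)*1000)
    return a,np.median(P[mm],0),len(u)
if __name__=='__main__':
    print(rect('top','top0',(15,90,60),(25,255,255),(335,274),.02))
    print(rect('scene','scene0',(15,90,60),(25,255,255),(353,230),.02))
    print(rect('top','top0',(15,40,120),(25,90,255),(230,210),.018))
    print(rect('scene','scene0',(15,40,120),(25,90,255),(380,355),.018))
E
python3 seg.py
```

```text
(((434.24969482421875, -71.08090209960938), (19.566009521484375, 128.08584594726562), 19.99373435974121), array([ 0.43366212, -0.07088199,  0.0199331 ]), 530)
(((440.32073974609375, -65.82635498046875), (29.54480743408203, 129.94723510742188), 19.873172760009766), array([ 0.43785562, -0.06537306,  0.01887522]), 643)
(((617.4247436523438, 6.59295654296875), (101.17056274414062, 369.97662353515625), 8.048014640808105), array([ 0.61648233, -0.03802826,  0.01787616]), 5176)
(((620.6279296875, 9.169326782226562), (101.49425506591797, 370.513427734375), 7.996928691864014), array([0.62817489, 0.0763267 , 0.018124  ]), 5461)
```

Both views agree. The board measures 370x101 mm with its +x axis at 98°, and its origin is near (0.619, 0.003). The bar's centre is near (0.434, -0.071) with its axis at 110°. It's 128x20 mm and brass-coloured, so it isn't the 45 mm offcut or an orange or pink bar. I'll twist first, then travel.

{"method": "carry_out", "body": {"series": [{"slide": [0,0,0],"twist": 7,"fingers": 1},{"slide": [0,0,0],"twist": 7,"fingers": 1},{"slide": [0,0,0],"twist": 7,"fingers": 1},{"slide": [0,0,0],"twist": 7,"fingers": 1},{"slide": [0,0,0],"twist": 7,"fingers": 1}], "squeeze": 70}}

```text
time_s: 1.27
ee_pos: [0.1575, 0.6049, 0.2314]
tool_rot: [0.422, 0.907, 0.0, -0.0]
wrist_force: [-0.8, 0.5, 0.1]
opening: 0.0855
```

{"method": "carry_out", "body": {"series": [{"slide": [0,0,0],"twist": 7,"fingers": 1},{"slide": [0,0,0],"twist": 7,"fingers": 1},{"slide": [0,0,0],"twist": 6,"fingers": 1},{"slide": [0,0,0],"twist": 0,"fingers": 0.7}]}}

```text
time_s: 1.6
ee_pos: [0.1572, 0.6049, 0.2313]
tool_rot: [0.572, 0.821, 0.0, 0.0]
wrist_force: [0.3, -0.5, 0.7]
opening: 0.0755
```

```bash
cat >> h.py <<'E'
def togo(x,y,z,jaw=None):
    "slide units to target TCP; jaw: world angle of jaw axis deg"
    s=bot.get_state(); M=R.from_quat(s['tool_rot']).as_matrix()
    e=M.T@(np.array([x,y,z])-s['ee_pos'])/.04
    a=np.degrees(np.arctan2(M[1,1],M[0,1]))
    print('t',round(s['time_s'],2),'ee',s['ee_pos'].round(4),'jaw',round(a,2),'zax',M[:,2].round(3),'F',s['wrist_force'].round(2),'op',round(s['opening'],4))
    print('units',e.round(3),'twist', None if jaw is None else -((jaw-a+90)%180-90))
E
python3 -c "
from h import *
togo(.444,-.097,.20,20)"
```

```text
t 1.6 ee [0.1572 0.6049 0.2313] jaw 20.28 zax [ 0. -0. -1.] F [ 0.25 -0.48  0.68] op 0.0755
units [-18.945   0.643   0.785] twist 0.27757534108221193
```

{"method": "carry_out", "body": {"series": [{"slide": [-0.95,0.03,0.04],"twist": 0,"fingers": 0.7},{"slide": [-0.95,0.03,0.04],"twist": 0,"fingers": 0.7},{"slide": [-0.95,0.03,0.04],"twist": 0,"fingers": 0.7},{"slide": [-0.95,0.03,0.04],"twist": 0,"fingers": 0.7},{"slide": [-0.95,0.03,0.04],"twist": 0,"fingers": 0.7}]}}

```text
time_s: 2.02
ee_pos: [0.2298, 0.4273, 0.2234]
tool_rot: [0.569, 0.822, 0.0, -0.0]
wrist_force: [0.4, 0.1, -0.4]
opening: 0.0598
```

{"method": "carry_out", "body": {"series": [{"slide": [-0.95,0.03,0.04],"twist": 0,"fingers": 0.7},{"slide": [-0.95,0.03,0.04],"twist": 0,"fingers": 0.7},{"slide": [-0.95,0.03,0.04],"twist": 0,"fingers": 0.7},{"slide": [-0.95,0.03,0.04],"twist": 0,"fingers": 0.7},{"slide": [-0.95,0.03,0.04],"twist": 0,"fingers": 0.7}]}}

```text
time_s: 2.43
ee_pos: [0.3017, 0.2516, 0.2155]
tool_rot: [0.569, 0.822, 0.001, 0.0]
wrist_force: [1.6, -0.6, -0.6]
opening: 0.0602
```

{"method": "carry_out", "body": {"series": [{"slide": [-0.95,0.03,0.04],"twist": 0,"fingers": 0.7},{"slide": [-0.95,0.03,0.04],"twist": 0,"fingers": 0.7},{"slide": [-0.95,0.03,0.04],"twist": 0,"fingers": 0.7},{"slide": [-0.95,0.03,0.04],"twist": 0,"fingers": 0.7},{"slide": [-0.95,0.03,0.04],"twist": 0,"fingers": 0.7}]}}

```text
time_s: 2.85
ee_pos: [0.3738, 0.0754, 0.2075]
tool_rot: [0.569, 0.822, 0.001, 0.0]
wrist_force: [0.5, 0.1, -0.4]
opening: 0.0598
```

```bash
python3 -c "
from h import *
togo(.444,-.097,.20,20)
s=bot.get_state()
import pickle; pickle.dump(s,open('pics/w1.pkl','wb'))
snap('wrist','w1')"
```

```text
t 2.85 ee [0.3738 0.0754 0.2075] jaw 20.64 zax [ 0.001  0.001 -1.   ] F [ 0.51  0.1  -0.41] op 0.0598
units [-4.651  0.122  0.186] twist 0.6377817707983979
```

View pics/w1.png

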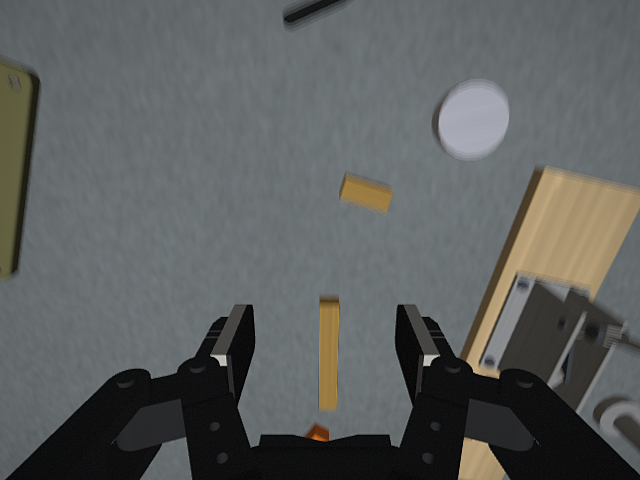

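The wrist picture shows the bar between the open fingers at (329,355), nearly lined up with the tool. The offcut is at (366,193), the tin at (474,120), and the tip of an orange bar is at (317,432). I'll refine the bar's pose from this view.

```bash
cat > segw.py <<'E'
from h import *
import pickle,sys
def wrect(f,lo,hi,seed,zr):
    s=pickle.load(open(f'pics/{f}.pkl','rb'))
    im=cv2.imread(f'pics/{f}.png'); d=np.load(f'pics/{f}.npy'); P=cloud('wrist',d,s)
    m=cv2.inRange(cv2.cvtColor(im,cv2.COLOR_BGR2HSV),lo,hi)
    k,l=cv2.connectedComponents(m); mm=(l==l[seed[1],seed[0]])
    print('med',np.median(P[mm&(d>0)],0).round(4), mm.sum())
    p,fo=K('wrist'); v,u=np.nonzero(mm)
    H=p['hand_eye']; M=R.from_quat(s['tool_rot']).as_matrix()
    o=M@H[:3,3]+s['ee_pos']
    r=np.stack([(u-p['cx'])/fo,-(v-p['cy'])/fo,-np.ones(len(u))],-1)@H[:3,:3].T@M.T
    q=o+r*((zr-o[2])/r[:,2])[:,None]
    return cv2.minAreaRect(q[:,:2].astype(np.float32)*1000)
E
python3 -c "
from segw import *
im=cv2.imread('pics/w1.png');print(cv2.cvtColor(im,cv2.COLOR_BGR2HSV)[[355,340,193],[329,325,366]])
print(wrect('w1',(15,110,80),(25,255,255),(329,355),.02))"
```

```text
[[ 20 144 152]
 [ 19 147 156]
 [ 20 147 153]]
med [ 0.43   -0.0649  0.0212] 1995
((432.4243469238281, -70.623046875), (19.54524040222168, 132.5314178466797), 20.37181282043457)
```

{"method": "carry_out", "body": {"series": [{"slide": [-0.93,0.01,0.2],"twist": 0.2,"fingers": 0.7},{"slide": [-0.93,0.01,0.4],"twist": 0.2,"fingers": 0.7},{"slide": [-0.93,0.01,0.5],"twist": 0,"fingers": 0.7},{"slide": [-0.93,0.01,0.6],"twist": 0,"fingers": 0.7},{"slide": [-0.9,0.01,0.6],"twist": 0,"fingers": 0.7}]}}

```text
time_s: 3.32
ee_pos: [0.4384, -0.0937, 0.1172]
tool_rot: [0.572, 0.82, 0.001, 0.001]
wrist_force: [-0.0, -0.3, -0.1]
opening: 0.0596
```

```bash
python3 -c "
from h import *
togo(.4427,-.0973,.003,20.2)"
```

```text
t 3.32 ee [ 0.4384 -0.0937  0.1172] jaw 20.18 zax [ 0.002  0.    -1.   ] F [-0.02 -0.28 -0.09] op 0.0596
units [-0.122  0.064  2.855] twist -0.021262530516736433
```

{"method": "carry_out", "body": {"series": [{"slide": [-0.06,0.06,0.8],"twist": 0,"fingers": 0.6},{"slide": [0,0,0.8],"twist": 0,"fingers": 0.6},{"slide": [0,0,0.5],"twist": 0,"fingers": 0.6},{"slide": [0,0,0.2],"twist": 0,"fingers": 0.6},{"slide": [0,0,0],"twist": 0,"fingers": 0.6}]}}

```text
time_s: 3.73
ee_pos: [0.4405, -0.0932, 0.0247]
tool_rot: [0.572, 0.82, -0.001, -0.002]
wrist_force: [0.4, 0.3, -0.2]
opening: 0.0514
```

```bash
python3 -c "
from h import *
togo(.4427,-.0973,.003,20.2)
snap('wrist','w2')"
```

```text
t 3.73 ee [ 0.4405 -0.0932  0.0247] jaw 20.18 zax [-0.005  0.001 -1.   ] F [ 0.42  0.31 -0.23] op 0.0514
units [-0.116  0.019  0.542] twist -0.02120048810375863
```

View pics/w2.png

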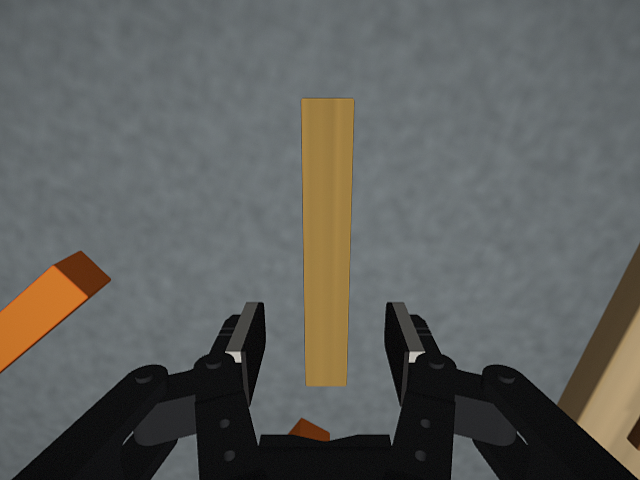

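The bar sits centred between the pads, at columns 302–354, with the orange bars clear of the fingers. I'll go down and grip.

{"method": "carry_out", "body": {"series": [{"slide": [-0.05,0.02,0.3],"twist": 0,"fingers": 0.6},{"slide": [-0.05,0,0.24],"twist": 0,"fingers": 0.6},{"slide": [0,0,0],"twist": 0,"fingers": 0.4},{"slide": [0,0,0],"twist": 0,"fingers": 0.2},{"slide": [0,0,0],"twist": 0,"fingers": 0}], "squeeze": 70}}

```text
time_s: 4.2
ee_pos: [0.4457, -0.0985, 0.01]
tool_rot: [0.573, 0.819, -0.003, -0.004]
wrist_force: [-2.7, -1.4, 6.2]
opening: 0.0178
```

{"method": "carry_out", "body": {"series": [{"slide": [0,0,0],"twist": 0,"fingers": 0},{"slide": [0,0,0],"twist": 0,"fingers": 0},{"slide": [0,0,0],"twist": 0,"fingers": 0}]}}

```text
time_s: 4.45
ee_pos: [0.4456, -0.0984, 0.01]
tool_rot: [0.574, 0.819, -0.003, -0.004]
wrist_force: [-2.8, -0.7, 6.3]
opening: 0.0181
```

{"method": "carry_out", "body": {"series": [{"slide": [0,0,-0.3],"twist": 0,"fingers": 0},{"slide": [0,0,-0.5],"twist": 0,"fingers": 0},{"slide": [0,0,-0.6],"twist": 0,"fingers": 0},{"slide": [0,0,-0.6],"twist": 0,"fingers": 0},{"slide": [0,0,-0.4],"twist": 0,"fingers": 0}]}}

```text
time_s: 4.87
ee_pos: [0.4475, -0.0977, 0.107]
tool_rot: [0.573, 0.819, -0.001, -0.004]
wrist_force: [1.1, 0.1, -5.1]
opening: 0.0175
```

```bash
python3 -c "
from h import *
togo(.638,-.129,.10,8)
s=bot.get_state()
import pickle; pickle.dump(s,open('pics/w3.pkl','wb'))
snap('wrist','w3'); snap('scene','scene3')"
```

```text
t 4.87 ee [ 0.4475 -0.0977  0.107 ] jaw 20.03 zax [-0.008  0.003 -1.   ] F [ 1.06  0.09 -5.11] op 0.0175
units [-2.368  4.208  0.137] twist 12.032840569463232
```

View pics/w3.png

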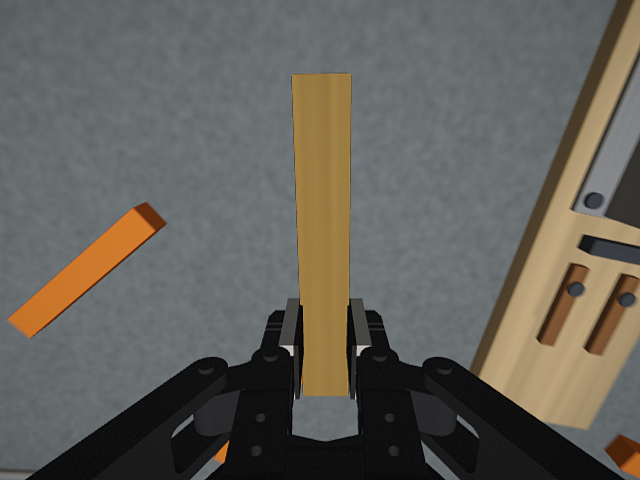

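View pics/scene3.png

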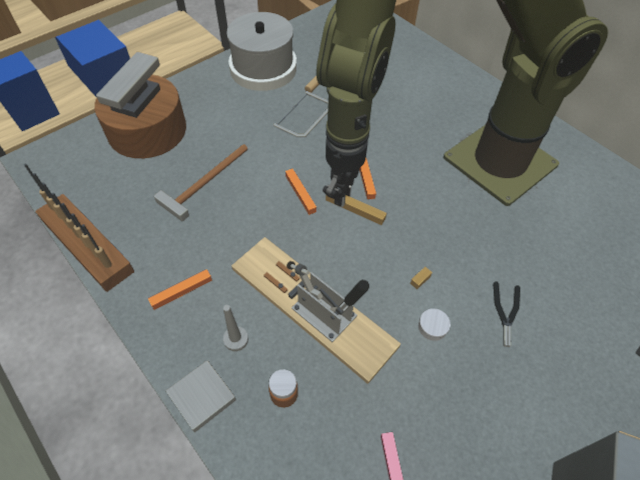

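The bar is held level between the fingers at wrist (322,235), and the other things haven't moved. I'll measure how it sits in the hand.

```bash
cat > inhand.py <<'E'
from segw import *
def inhand(f):
    im=cv2.imread(f'pics/{f}.png'); d=np.load(f'pics/{f}.npy')
    m=cv2.inRange(cv2.cvtColor(im,cv2.COLOR_BGR2HSV),(15,110,60),(25,255,255))
    k,l=cv2.connectedComponents(m); mm=(l==l[200,322])
    p,fo=K('wrist');H=p['hand_eye']; v,u=np.nonzero(mm&(d>0)); dd=d[v,u]
    c=np.stack([(u-p['cx'])/fo*dd,-(v-p['cy'])/fo*dd,-dd],-1)@H[:3,:3].T+H[:3,3]
    A=np.c_[c[:,0],c[:,1],np.ones(len(c))]; co=np.linalg.lstsq(A,c[:,2],rcond=None)[0]
    print('top plane z=ax+by+c (tool)',co.round(4))
    v,u=np.nonzero(mm)
    r=np.stack([(u-p['cx'])/fo,-(v-p['cy'])/fo,-np.ones(len(u))],-1)@H[:3,:3].T
    t=(co[2]+co[0]*H[0,3]+co[1]*H[1,3]-H[2,3])/(r[:,2]-co[0]*r[:,0]-co[1]*r[:,1])
    q=H[:3,3]+r*t[:,None]
    print('rect tool mm',cv2.minAreaRect(q[:,:2].astype(np.float32)*1000), 'x range',q[:,0].min(),q[:,0].max())
E
python3 -c "
from inhand import *
inhand('w3')
s=pickle.load(open('pics/w3.pkl','rb'));P=cloud('wrist',np.load('pics/w3.npy'),s)
for q in [(530,370),(620,130),(480,235),(610,340),(563,305)]: print(q,P[q[1],q[0]].round(4))
"
```

```text
top plane z=ax+by+c (tool) [ 0.017   0.0088 -0.0112]
rect tool mm ((32.209999084472656, -1.3565149307250977), (20.158763885498047, 128.88040161132812), 89.3182144165039) x range -0.032115375439393606 0.09672214280837542
(530, 370) [ 0.6215 -0.1345  0.0194]
(620, 130) [0.5818 0.0323 0.0245]
(480, 235) [ 0.5471 -0.0562  0.0016]
(610, 340) [ 0.6624 -0.0922  0.0191]
(563, 305) [ 0.6096 -0.0775  0.0266]
```

{"method": "carry_out", "body": {"series": [{"slide": [0,0,0.2],"twist": 6.4,"fingers": 0},{"slide": [0,0,0.2],"twist": 6.3,"fingers": 0},{"slide": [-0.5,0,0.2],"twist": 0,"fingers": 0},{"slide": [-0.6,0.2,0.2],"twist": 0,"fingers": 0}]}}

```text
time_s: 5.3
ee_pos: [0.458, -0.1385, 0.0712]
tool_rot: [0.659, 0.752, -0.003, -0.007]
wrist_force: [-0.1, -0.6, -4.9]
opening: 0.0174
```

```bash
python3 -c "
from h import *
togo(.6435,-.1627,.065,7.3)"
```

```text
t 5.3 ee [ 0.458  -0.1385  0.0712] jaw 7.59 zax [-0.014  0.004 -1.   ] F [-0.07 -0.61 -4.91] op 0.0174
units [-1.214  4.518  0.086] twist 0.2897571131323673
```

{"method": "carry_out", "body": {"series": [{"slide": [-0.4,0.7,0],"twist": 0.3,"fingers": 0},{"slide": [-0.4,0.9,0],"twist": 0,"fingers": 0},{"slide": [-0.4,0.9,0],"twist": 0,"fingers": 0},{"slide": [0,0.9,0],"twist": 0,"fingers": 0},{"slide": [0,0.7,0],"twist": 0,"fingers": 0}]}}

```text
time_s: 5.72
ee_pos: [0.6313, -0.1689, 0.0694]
tool_rot: [0.663, 0.748, -0.002, -0.004]
wrist_force: [1.0, 0.4, -5.3]
opening: 0.0175
```

{"method": "carry_out", "body": {"series": [{"slide": [0,0.3,0],"twist": 0,"fingers": 0},{"slide": [0,0,0],"twist": 0,"fingers": 0},{"slide": [0,0,0],"twist": 0,"fingers": 0}]}}

```text
time_s: 5.97
ee_pos: [0.6399, -0.1656, 0.0687]
tool_rot: [0.662, 0.75, -0.003, -0.006]
wrist_force: [-0.5, 0.4, -4.0]
opening: 0.0176
```

```bash
python3 -c "
from inhand import *
togo(.6435,-.1627,.065,7.3)
s=bot.get_state()
pickle.dump(s,open('pics/w4.pkl','wb'))
snap('wrist','w4'); snap('scene','scene4');snap('top','top4'); inhand('w4')
im=cv2.imread('pics/scene4.png')
cv2.imwrite('pics/scene4c.png',cv2.resize(im[150:350,180:420],None,fx=3,fy=3,interpolation=2))"
```

```text
t 5.97 ee [ 0.6399 -0.1656  0.0687] jaw 7.1 zax [-0.013  0.003 -1.   ] F [-0.54  0.37 -4.05] op 0.0176
units [0.061 0.099 0.093] twist -0.19582751077751936
top plane z=ax+by+c (tool) [ 0.0188  0.0205 -0.011 ]
rect tool mm ((32.63987731933594, -1.246316909790039), (19.92394256591797, 130.4839630126953), 89.24783325195312) x range -0.03248431257892956 0.09777375634590234
```

View pics/w4.png

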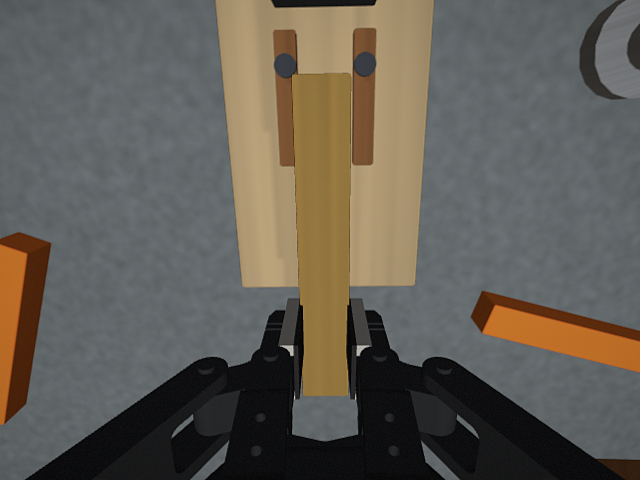

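View pics/scene4c.png

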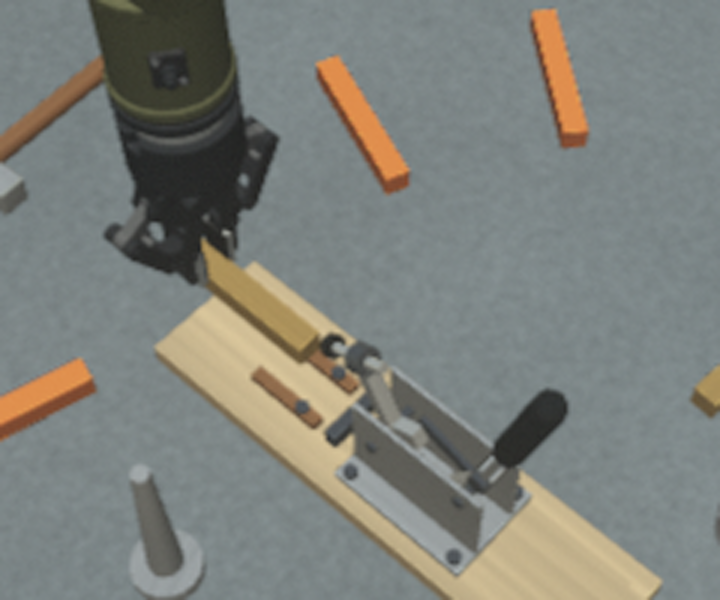

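In the wrist view the bar is over the nest entrance. The rails are at (284,97) and (364,97), and the stop's edge is at the top centre (324,3). I'll work out the offset in the tool frame.

```bash
python3 - <<'E'
from segw import *
f='w4'; s=pickle.load(open(f'pics/{f}.pkl','rb')); M=R.from_quat(s['tool_rot']).as_matrix()
p,fo=K('wrist');H=p['hand_eye']; o=M@H[:3,3]+s['ee_pos']
def proj(px,z):
    px=np.atleast_2d(np.array(px,float)); r=np.stack([(px[:,0]-p['cx'])/fo,-(px[:,1]-p['cy'])/fo,-np.ones(len(px))],-1)@H[:3,:3].T@M.T
    return o+r*((z-o[2])/r[:,2])[:,None]
tl=lambda q:((q-s['ee_pos'])@M)*1000
im=cv2.imread('pics/w4.png'); hsv=cv2.cvtColor(im,cv2.COLOR_BGR2HSV)
print(hsv[100,284],hsv[100,364],hsv[100,250],hsv[200,320],hsv[3,324])
m=cv2.inRange(hsv,(5,95,60),(16,255,200))
for name,c0,c1 in [('L',265,293),('R',351,385)]:
    mm=np.zeros_like(m); mm[10:200,c0:c1]=m[10:200,c0:c1]; v,u=np.nonzero(mm); q=proj(np.c_[u,v],.026)
    print(name,len(u),cv2.minAreaRect(q[:,:2].astype(np.float32)*1000),tl(q).min(0)[:2],tl(q).max(0)[:2])
    for row in (35,45,90,120,150): 
        uu=np.nonzero(mm[row])[0]; print(row,uu.min(),uu.max(),tl(proj([[uu.min(),row],[uu.max()+1,row]],.026))[:,:2].round(1).tolist())
b=cv2.inRange(hsv,(15,40,100),(25,110,255))
for row in (20,100,200,270):
    uu=np.nonzero(b[row])[0]; print('board',row,uu.min(),uu.max(),proj([[uu.min(),row],[uu.max()+1,row]],.018)[:,:2].round(4).tolist(),tl(proj([[uu.min(),row],[uu.max()+1,row]],.018))[:,:2].round(1).tolist())
print('stop edge',proj([[324,6]],.032), tl(proj([[324,6]],.032)))
print('board end',tl(proj([[270,287],[390,286]],.018)))
E
```

```text
[ 14 147 123] [ 14 150 121] [ 18  86 183] [ 20 144 147] [30 12 22]
L 1812 ((607.97802734375, -78.8890609741211), (8.553581237792969, 59.57048416137695), 5.5202789306640625) [ 60.06542944 -24.03482468] [119.47943811 -15.36903272]
35 273 292 [[117.5, -23.9], [117.5, -15.0]]
45 274 292 [[113.5, -23.7], [113.5, -15.1]]
90 276 291 [[94.6, -23.5], [94.6, -16.1]]
120 278 292 [[81.3, -23.1], [81.3, -15.9]]
150 279 292 [[67.3, -23.2], [67.3, -16.3]]
R 2526 ((645.4363403320312, -73.62014770507812), (10.17175579071045, 59.68190383911133), 7.942088603973389) [60.61574598 11.86545724] [120.18596445  22.71984021]
35 353 375 [[117.4, 11.9], [117.4, 22.1]]
45 353 375 [[113.4, 12.0], [113.4, 22.3]]
90 353 374 [[94.6, 12.4], [94.6, 22.7]]
120 353 373 [[81.3, 12.8], [81.3, 22.8]]
150 353 372 [[67.4, 13.1], [67.4, 22.9]]
board 20 217 432 [[0.5736, -0.0475], [0.6725, -0.0354]] [[125.2, -50.6], [125.0, 49.0]]
board 100 224 427 [[0.5781, -0.0818], [0.6775, -0.0694]] [[90.6, -50.4], [90.6, 49.8]]
board 200 234 420 [[0.5854, -0.1313], [0.6843, -0.1187]] [[40.6, -49.3], [40.9, 50.4]]
board 270 241 415 [[0.5912, -0.1713], [0.6898, -0.1585]] [[0.1, -48.4], [0.6, 50.9]]
stop edge [[ 0.62266459 -0.039341    0.032     ]] [[127.26271311  -1.07607139  37.35525072]]
board end [[-10.44983407 -32.36062156  51.09357218]
 [ -9.3929727   36.80089116  50.26376527]]
```

The nest line is about 1.1 mm to the tool's +y and the stop is about 32 mm ahead of the bar. I'll shift over and lower it, watching the force.

{"method": "carry_out", "body": {"series": [{"slide": [0,0.03,0.2],"twist": 0,"fingers": 0},{"slide": [0,0,0.3],"twist": 0,"fingers": 0},{"slide": [0,0,0.2],"twist": 0,"fingers": 0},{"slide": [0,0,0.1],"twist": 0,"fingers": 0},{"slide": [0,0,0],"twist": 0,"fingers": 0}]}}

```text
time_s: 6.53
ee_pos: [0.6407, -0.1663, 0.0369]
tool_rot: [0.663, 0.749, -0.003, -0.005]
wrist_force: [0.1, -0.2, -4.8]
opening: 0.0178
```

```bash
python3 -c "
from inhand import *
togo(.6435,-.1627,.028,7.3)
s=bot.get_state()
pickle.dump(s,open('pics/w5.pkl','wb'))
snap('wrist','w5')"
```

```text
t 6.53 ee [ 0.6407 -0.1663  0.0369] jaw 7.02 zax [-0.012  0.003 -1.   ] F [ 0.09 -0.24 -4.83] op 0.0178
units [0.081 0.082 0.222] twist -0.28469572133194276
```

View pics/w5.png

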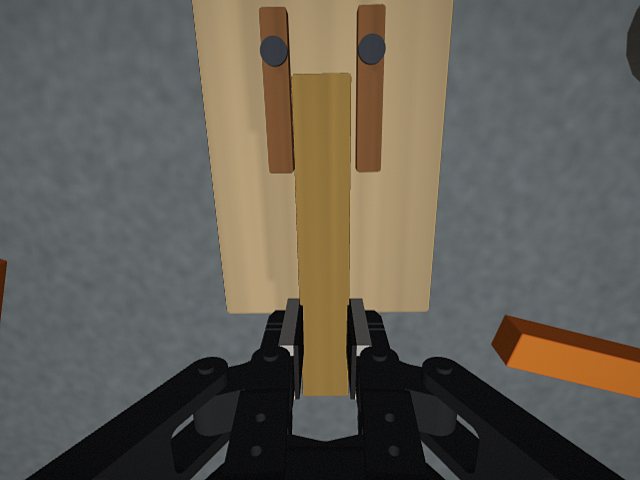

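The bar lies between the rails, with a gap of about 2 px on the left at (292,80) and 6 px on the right at (354,80). I'll nudge it +0.8 mm and keep lowering.

{"method": "carry_out", "body": {"series": [{"slide": [0,0.02,0.08],"twist": 0,"fingers": 0},{"slide": [0,0,0.06],"twist": 0,"fingers": 0},{"slide": [0,0,0.04],"twist": 0,"fingers": 0},{"slide": [0,0,0.02],"twist": 0,"fingers": 0},{"slide": [0,0,0],"twist": 0,"fingers": 0}]}}

```text
time_s: 7.0
ee_pos: [0.6429, -0.1664, 0.0308]
tool_rot: [0.663, 0.749, -0.002, -0.004]
wrist_force: [-0.3, 0.2, -4.3]
opening: 0.0181
```

```bash
python3 -c "
from inhand import *
togo(.6435,-.1627,.028,7.3)
s=bot.get_state()
pickle.dump(s,open('pics/w6.pkl','wb'))
snap('wrist','w6');inhand('w6')"
```

```text
t 7.0 ee [ 0.6429 -0.1664  0.0308] jaw 7.01 zax [-0.009  0.002 -1.   ] F [-0.29  0.2  -4.33] op 0.0181
units [0.089 0.026 0.07 ] twist -0.29358091738352243
top plane z=ax+by+c (tool) [ 0.0156  0.0087 -0.011 ]
rect tool mm ((31.97368621826172, -1.2746467590332031), (19.848796844482422, 129.14161682128906), 89.31383514404297) x range -0.032488793334772725 0.0965609616010257
```

View pics/w6.png

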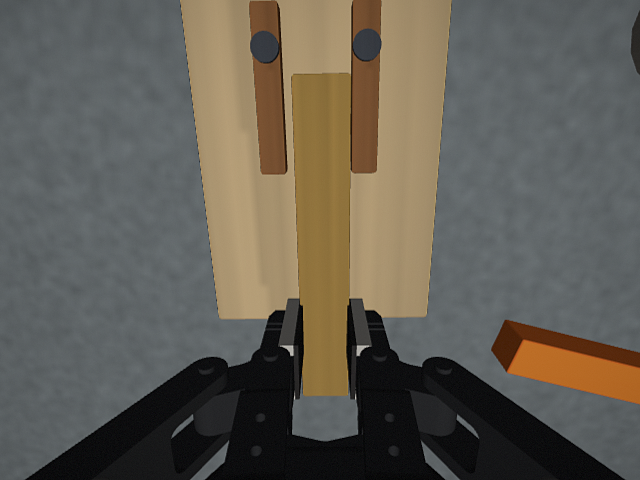

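It overshot: the gaps are now about 10 px on the left and 1 px on the right. I'll go back 1.5 mm.

{"method": "carry_out", "body": {"series": [{"slide": [0,-0.02,0],"twist": 0,"fingers": 0},{"slide": [0,-0.02,0],"twist": 0,"fingers": 0},{"slide": [0,0,0],"twist": 0,"fingers": 0},{"slide": [0,0,0],"twist": 0,"fingers": 0}]}}

```text
time_s: 7.38
ee_pos: [0.6414, -0.1667, 0.031]
tool_rot: [0.663, 0.749, -0.002, -0.004]
wrist_force: [0.4, 0.4, -4.6]
opening: 0.018
```

```bash
python3 -c "
from inhand import *
togo(.6435,-.1627,.028,7.3)
s=bot.get_state()
pickle.dump(s,open('pics/w7.pkl','wb'))
im,d=snap('wrist','w7')
cv2.imwrite('pics/w7c.png',cv2.resize(im[0:200,200:440,::-1],None,fx=3,fy=3))"
```

```text
t 7.38 ee [ 0.6414 -0.1667  0.031 ] jaw 7.0 zax [-0.009  0.002 -1.   ] F [ 0.39  0.35 -4.56] op 0.018
units [0.092 0.064 0.075] twist -0.29799022892397886
```

View pics/w7c.png

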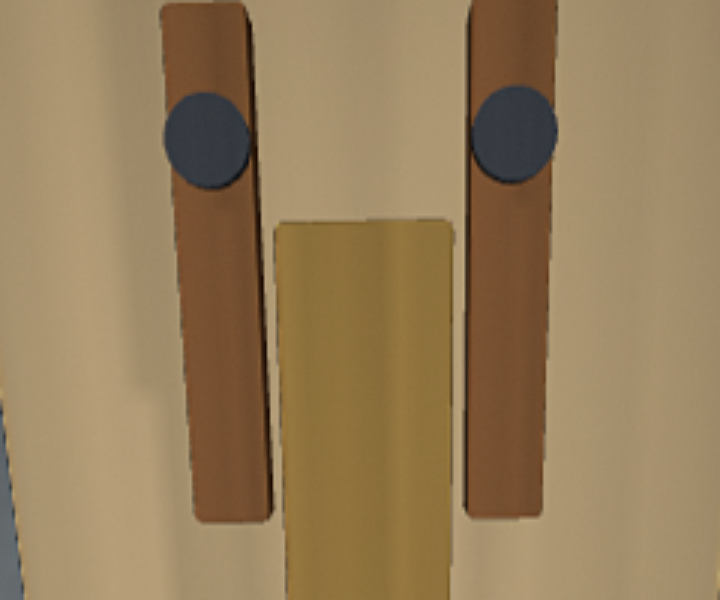

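The bar is now centred, with about 3 px free on each side. I'll slide it forward 24 mm while still just above the board.

{"method": "carry_out", "body": {"series": [{"slide": [0.1,-0.002,0],"twist": 0,"fingers": 0},{"slide": [0.15,-0.002,0],"twist": 0,"fingers": 0},{"slide": [0.15,-0.002,0],"twist": 0,"fingers": 0},{"slide": [0.12,-0.002,0],"twist": 0,"fingers": 0},{"slide": [0.08,-0.002,0],"twist": 0,"fingers": 0}]}}

```text
time_s: 7.85
ee_pos: [0.6381, -0.1408, 0.031]
tool_rot: [0.662, 0.75, -0.002, -0.004]
wrist_force: [-0.0, 0.5, -3.4]
opening: 0.0179
```

{"method": "carry_out", "body": {"series": [{"slide": [0,0,0.02],"twist": 0,"fingers": 0},{"slide": [0,0,0.02],"twist": 0,"fingers": 0},{"slide": [0,0,0],"twist": 0,"fingers": 0}]}}

```text
time_s: 8.1
ee_pos: [0.638, -0.1433, 0.0292]
tool_rot: [0.663, 0.749, -0.003, -0.004]
wrist_force: [-1.1, -0.3, -4.1]
opening: 0.0176
```

```bash
python3 -c "
from inhand import *
togo(.6435,-.1627,.028,7.3)
s=bot.get_state()
pickle.dump(s,open('pics/w8.pkl','wb'))
im,d=snap('wrist','w8')
cv2.imwrite('pics/w8c.png',cv2.resize(im[0:200,200:440,::-1],None,fx=3,fy=3))"
```

```text
t 8.1 ee [ 0.638  -0.1433  0.0292] jaw 6.99 zax [-0.009  0.001 -1.   ] F [-1.12 -0.26 -4.14] op 0.0176
units [-0.499  0.078  0.028] twist -0.30626190085763483
```

View pics/w8c.png

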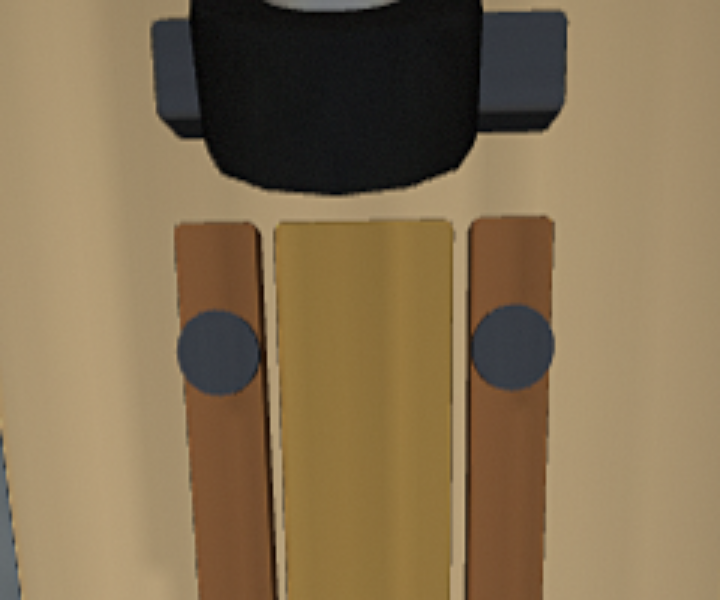

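The bar's front is level with the rail ends and centred, which leaves about 9–10 mm to the stop. I'll lower to contact.

{"method": "carry_out", "body": {"series": [{"slide": [0,0,0.03],"twist": 0,"fingers": 0},{"slide": [0,0,0.03],"twist": 0,"fingers": 0},{"slide": [0,0,0],"twist": 0,"fingers": 0},{"slide": [0,0,0],"twist": 0,"fingers": 0}]}}

```text
time_s: 8.48
ee_pos: [0.6382, -0.1436, 0.0281]
tool_rot: [0.663, 0.749, -0.002, -0.003]
wrist_force: [-3.3, -0.7, 5.3]
opening: 0.018
```

{"method": "carry_out", "body": {"series": [{"slide": [0,0,0.02],"twist": 0,"fingers": 0},{"slide": [0,0,0.02],"twist": 0,"fingers": 0},{"slide": [0,0,0],"twist": 0,"fingers": 0},{"slide": [0,0,0],"twist": 0,"fingers": 0}]}}

```text
time_s: 8.82
ee_pos: [0.6383, -0.1436, 0.0281]
tool_rot: [0.663, 0.749, -0.002, -0.003]
wrist_force: [-5.7, -0.0, 17.0]
opening: 0.0179
```

The contact is stiff at 17 N, so I'll back off.

{"method": "carry_out", "body": {"series": [{"slide": [0,0,-0.05],"twist": 0,"fingers": 0},{"slide": [0,0,0],"twist": 0,"fingers": 0}]}}

```text
time_s: 8.98
ee_pos: [0.6385, -0.1434, 0.0281]
tool_rot: [0.663, 0.749, -0.002, -0.003]
wrist_force: [-2.5, -0.3, 6.5]
opening: 0.0178
```

{"method": "carry_out", "body": {"series": [{"slide": [0,0,-0.035],"twist": 0,"fingers": 0},{"slide": [0.03,0,0],"twist": 0,"fingers": 0},{"slide": [0.05,0,0],"twist": 0,"fingers": 0},{"slide": [0.05,0,0],"twist": 0,"fingers": 0},{"slide": [0.03,0,0],"twist": 0,"fingers": 0}]}}

```text
time_s: 9.4
ee_pos: [0.6372, -0.1358, 0.0284]
tool_rot: [0.662, 0.749, -0.002, -0.004]
wrist_force: [0.4, -1.3, -3.5]
opening: 0.0178
```

{"method": "carry_out", "body": {"series": [{"slide": [0.01,0,0],"twist": 0,"fingers": 0},{"slide": [0.01,0,0],"twist": 0,"fingers": 0},{"slide": [0,0,0],"twist": 0,"fingers": 0}]}}

```text
time_s: 9.65
ee_pos: [0.6371, -0.1352, 0.0286]
tool_rot: [0.662, 0.749, -0.002, -0.004]
wrist_force: [0.0, -0.2, -3.9]
opening: 0.0178
```

```bash
python3 -c "
from inhand import *
togo(.6435,-.1627,.028,7.3)
s=bot.get_state()
pickle.dump(s,open('pics/w9.pkl','wb'))
im,d=snap('wrist','w9')
cv2.imwrite('pics/w9c.png',cv2.resize(im[0:200,200:440,::-1],None,fx=3,fy=3))"
```

```text
t 9.65 ee [ 0.6371 -0.1352  0.0286] jaw 7.02 zax [-0.009  0.002 -1.   ] F [ 0.01 -0.18 -3.87] op 0.0178
units [-0.701  0.075  0.013] twist -0.2760717222213458
```

View pics/w9c.png

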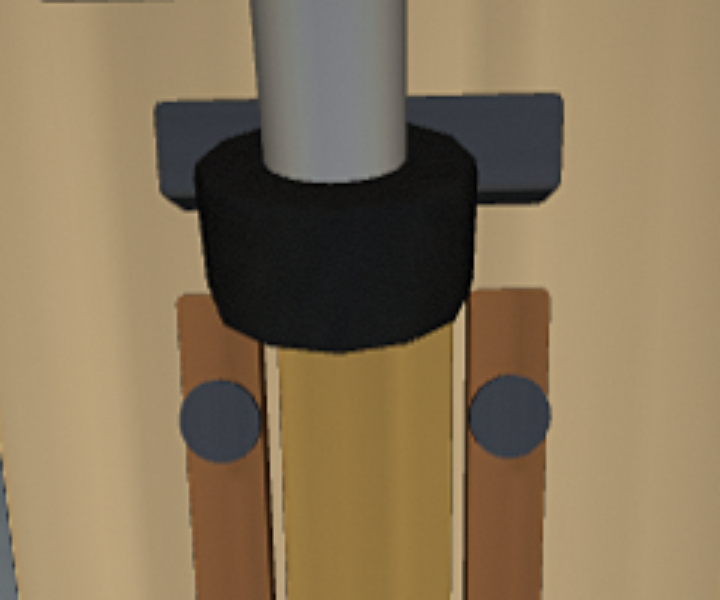

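Only a few mm are left, and the bar is still centred. I'll take small steps until there's a contact force.

{"method": "carry_out", "body": {"series": [{"slide": [0.012,0,0],"twist": 0,"fingers": 0},{"slide": [0.012,0,0],"twist": 0,"fingers": 0},{"slide": [0.012,0,0],"twist": 0,"fingers": 0},{"slide": [0,0,0],"twist": 0,"fingers": 0}]}}

```text
time_s: 10.03
ee_pos: [0.637, -0.1342, 0.0288]
tool_rot: [0.663, 0.749, -0.002, -0.004]
wrist_force: [-0.1, 0.1, -3.9]
opening: 0.0176
```

{"method": "carry_out", "body": {"series": [{"slide": [0.01,0,0],"twist": 0,"fingers": 0},{"slide": [0.01,0,0],"twist": 0,"fingers": 0},{"slide": [0,0,0],"twist": 0,"fingers": 0}]}}

```text
time_s: 10.28
ee_pos: [0.6369, -0.1333, 0.0288]
tool_rot: [0.663, 0.749, -0.002, -0.004]
wrist_force: [0.7, -0.5, -4.0]
opening: 0.018
```

{"method": "carry_out", "body": {"series": [{"slide": [0.012,0,0],"twist": 0,"fingers": 0},{"slide": [0.012,0,0],"twist": 0,"fingers": 0},{"slide": [0,0,0],"twist": 0,"fingers": 0}]}}

```text
time_s: 10.53
ee_pos: [0.6368, -0.1322, 0.0288]
tool_rot: [0.663, 0.749, -0.002, -0.004]
wrist_force: [0.5, -0.6, -3.4]
opening: 0.0179
```

{"method": "carry_out", "body": {"series": [{"slide": [0.012,0,0],"twist": 0,"fingers": 0},{"slide": [0.012,0,0],"twist": 0,"fingers": 0},{"slide": [0,0,0],"twist": 0,"fingers": 0}]}}

```text
time_s: 10.78
ee_pos: [0.6368, -0.1319, 0.0288]
tool_rot: [0.663, 0.749, -0.002, -0.004]
wrist_force: [1.4, -1.1, -4.0]
opening: 0.0177
```

{"method": "carry_out", "body": {"series": [{"slide": [0.012,0,0],"twist": 0,"fingers": 0},{"slide": [0.006,0,0],"twist": 0,"fingers": 0},{"slide": [0,0,0],"twist": 0,"fingers": 0}]}}

```text
time_s: 11.03
ee_pos: [0.6367, -0.1319, 0.0289]
tool_rot: [0.663, 0.749, -0.003, -0.003]
wrist_force: [0.1, -3.4, -4.3]
opening: 0.0179
```

```bash
python3 -c "
from inhand import *
togo(.6435,-.1627,.028,7.3)
s=bot.get_state()
pickle.dump(s,open('pics/w10.pkl','wb'))
im,d=snap('wrist','w10');inhand('w10')
cv2.imwrite('pics/w10c.png',cv2.resize(im[0:480,200:440,::-1],None,fx=1.25,fy=1.25))"
```

```text
t 11.03 ee [ 0.6367 -0.1319  0.0289] jaw 6.98 zax [-0.008  0.001 -1.   ] F [ 0.12 -3.42 -4.29] op 0.0179
units [-0.786  0.074  0.021] twist -0.324528636839446
top plane z=ax+by+c (tool) [-0.0025  0.0002 -0.0108]
rect tool mm ((22.9727783203125, -1.1235332489013672), (19.89373207092285, 112.25737762451172), 89.37716674804688) x range -0.03306385951814386 0.07919916339135061
```

The bar is against the stop: the position has halted and the reaction is 3.4 N. I'll lower the last fraction and let go.

{"method": "carry_out", "body": {"series": [{"slide": [0,0,0.015],"twist": 0,"fingers": 0},{"slide": [0,0,0.01],"twist": 0,"fingers": 0},{"slide": [0,0,0],"twist": 0,"fingers": 0}]}}

```text
time_s: 11.33
ee_pos: [0.6368, -0.1319, 0.0281]
tool_rot: [0.663, 0.749, -0.003, -0.003]
wrist_force: [-0.8, -6.0, -1.3]
opening: 0.0183
```

{"method": "carry_out", "body": {"series": [{"slide": [0,0,0],"twist": 0,"fingers": 0.3},{"slide": [0,0,0],"twist": 0,"fingers": 0.45},{"slide": [0,0,0],"twist": 0,"fingers": 0.5},{"slide": [0,0,0],"twist": 0,"fingers": 0.5},{"slide": [0,0,0],"twist": 0,"fingers": 0.5}]}}

```text
time_s: 11.75
ee_pos: [0.6368, -0.1297, 0.0279]
tool_rot: [0.662, 0.749, -0.002, -0.004]
wrist_force: [-0.4, -0.1, 0.1]
opening: 0.0426
```

```bash
python3 -c "
from inhand import *
togo(.6435,-.1627,.028,7.3)
s=bot.get_state()
pickle.dump(s,open('pics/w11.pkl','wb'))
im,d=snap('wrist','w11');inhand('w11')"
```

```text
t 11.75 ee [ 0.6368 -0.1297  0.0279] jaw 7.05 zax [-0.008  0.003 -1.   ] F [-0.38 -0.12  0.05] op 0.0426
units [-0.839  0.065 -0.006] twist -0.24882247904571386
top plane z=ax+by+c (tool) [-0.0089  0.0051 -0.011 ]
rect tool mm ((20.06545639038086, -1.3701419830322266), (19.826143264770508, 110.89381408691406), 89.39861297607422) x range -0.03528357936861819 0.07560945464650821
```

View pics/w11.png

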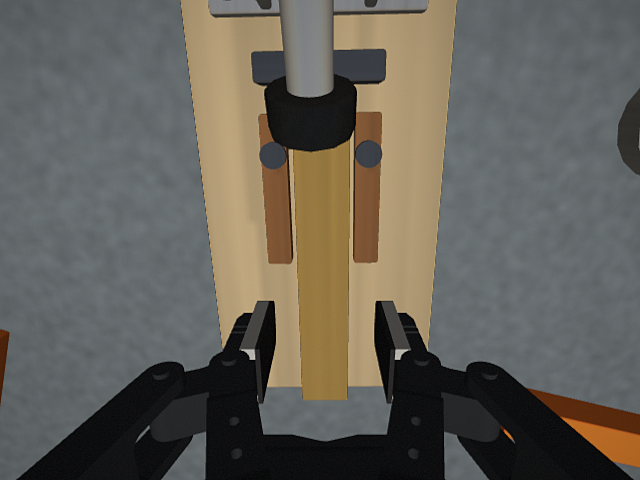

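The bar is let go and centred between the rails, and the fingers are clear of it on both sides. I'll check the seat by geometry and then raise the arm.

{"method": "carry_out", "body": {"series": [{"slide": [0,0,-0.3],"twist": 0,"fingers": 0.5},{"slide": [0,0,-0.6],"twist": 0,"fingers": 0.5},{"slide": [-0.3,0,-0.8],"twist": 0,"fingers": 0.5},{"slide": [-0.3,0,-0.8],"twist": 0,"fingers": 0.5},{"slide": [-0.3,0,-0.6],"twist": 0,"fingers": 0.5}]}}

```text
time_s: 12.22
ee_pos: [0.6432, -0.1669, 0.1554]
tool_rot: [0.662, 0.749, -0.001, -0.003]
wrist_force: [0.6, -0.7, -0.4]
opening: 0.0427
```

```bash
python3 - <<'E'
from segw import *
s=bot.get_state(); togo(.64,-.13,.15,7)
pickle.dump(s,open('pics/w12.pkl','wb')); snap('wrist','w12'); snap('scene','scene12'); snap('top','top12')
print(wrect('w12',(15,110,80),(25,255,255),(325,300),.038))
im=cv2.imread('pics/scene12.png')
cv2.imwrite('pics/scene12c.png',cv2.resize(im[170:350,200:440],None,fx=3.3,fy=3.3,interpolation=2))
E
```

```text
t 12.22 ee [ 0.6432 -0.1669  0.1554] jaw 7.05 zax [-0.005  0.002 -1.   ] F [ 0.6  -0.68 -0.37] op 0.0427
units [0.925 0.035 0.138] twist 0.04718115081676899
med [ 0.6395 -0.1551  0.0017] 300198
((639.204833984375, -212.60858154296875), (604.8001708984375, 393.7827453613281), 7.454756259918213)
```

View pics/w12.png

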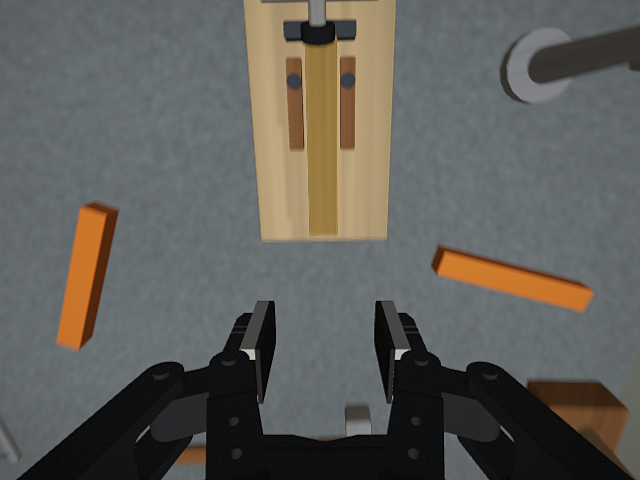

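View pics/scene12c.png

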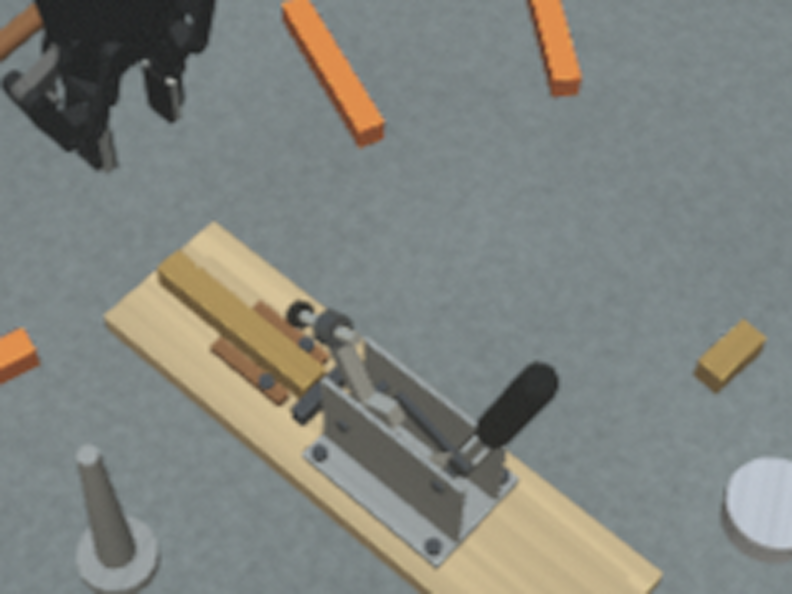

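The scene and wrist views show the bar against the stop between the rails, with the clamp still open and the black grip at scene (355,292). Next I'll measure the grip, shut the fingers and find where the fingertips really end in the tool frame.

{"method": "carry_out", "body": {"series": [{"slide": [0,0,-0.8],"twist": 0,"fingers": 0},{"slide": [0,0,-0.8],"twist": 0,"fingers": 0},{"slide": [0,0,-0.8],"twist": 0,"fingers": 0},{"slide": [0,0,-0.6],"twist": 0,"fingers": 0},{"slide": [0,0,0],"twist": 0,"fingers": 0}]}}

```text
time_s: 12.78
ee_pos: [0.6458, -0.1659, 0.2767]
tool_rot: [0.662, 0.749, 0.001, -0.001]
wrist_force: [1.1, -0.8, -0.1]
opening: -0.0004
```

```bash
cat > grip.py <<'E'
from h import *
O=np.array([.619,.003,0]); X=np.array([-.139,.990,0]); X/=np.linalg.norm(X); Y=np.cross([0,0,1],X)
def fx(P): q=P-O; return np.stack([q@X,q@Y,q[...,2]],-1)
def grip(n,f,vmax=60):
    im=cv2.imread(f'pics/{f}.png'); d=np.load(f'pics/{f}.npy'); Q=fx(cloud(n,d))
    hsv=cv2.cvtColor(im,cv2.COLOR_BGR2HSV)
    m=(d>0)&(hsv[...,2]<vmax)&(Q[...,0]>.07)&(Q[...,0]<.25)&(abs(Q[...,1])<.04)&(Q[...,2]>.09)&(Q[...,2]<.28)
    q=Q[m]; return q,m
if __name__=='__main__':
    for n,f in [('scene','scene12'),('top','top12')]:
        q,m=grip(n,f); v,u=np.nonzero(m)
        print(n,len(q),'px',u.min(),u.max(),v.min(),v.max(),'min',q.min(0).round(3),'max',q.max(0).round(3),'mean',q.mean(0).round(4))
        w=np.linalg.svd(q-q.mean(0))[2][0]; print('dir',w.round(3))
        a=np.degrees(np.arctan2(q[:,2]-.08,q[:,0]-.074)); r=np.hypot(q[:,2]-.08,q[:,0]-.074)
        for r0 in range(50,160,20):
            k=(r>r0/1000)&(r<(r0+20)/1000)
            if k.sum()>3: print(r0,k.sum(),np.radians(np.percentile(a[k],[10,50,90])).round(3),'y',np.median(q[k,1]).round(4))
E
python3 - <<'E'
from h import *
import runpy; runpy.run_path('grip.py',run_name='__main__')
togo(.6,.1,.25,8)
snap('wrist','w13')
E
```

```text
scene 308 px 337 368 281 313 min [ 0.078 -0.015  0.097] max [0.123 0.007 0.231] mean [ 0.1073 -0.0079  0.1957]
dir [-0.262 -0.066 -0.963]
50 4 [1.207 1.244 1.278] y -0.0102
70 50 [1.203 1.289 1.371] y -0.01
90 51 [1.219 1.29  1.356] y -0.0098
110 54 [1.233 1.294 1.346] y -0.0101
130 70 [1.243 1.29  1.343] y -0.0095
150 73 [1.26  1.296 1.333] y -0.0034
top 223 px 228 254 185 195 min [ 0.082 -0.006  0.145] max [0.119 0.01  0.231] mean [0.0997 0.003  0.1991]
dir [-0.324  0.023 -0.946]
50 6 [1.417 1.441 1.446] y 0.0035
70 35 [1.351 1.406 1.433] y 0.0047
90 36 [1.358 1.395 1.408] y 0.004
110 39 [1.346 1.379 1.393] y 0.0034
130 52 [1.332 1.364 1.376] y 0.0041
150 55 [1.281 1.32  1.351] y 0.001
t 12.78 ee [ 0.6458 -0.1659  0.2767] jaw 7.05 zax [-0.     0.002 -1.   ] F [ 1.08 -0.81 -0.13] op -0.0004
units [ 6.737 -0.319  0.68 ] twist -0.94525547881058
```

View pics/w13.png

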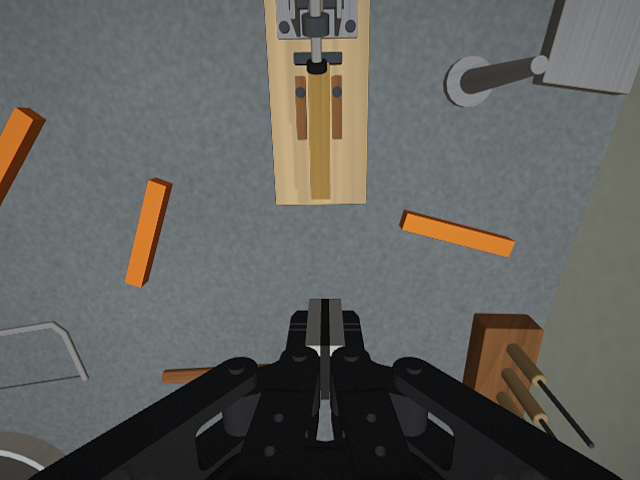

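The shut fingers show at wrist (325,300–400). The grip fits a rise of about 1.29 rad, with y near 0. Now I'll get the fingertip extent from depth.

```bash
python3 - <<'E'
from h import *
d=np.load('pics/w13.npy'); p,fo=K('wrist');H=p['hand_eye']
v,u=np.mgrid[0:480,0:640]
c=np.stack([(u-p['cx'])/fo*d,-(v-p['cy'])/fo*d,-d],-1)@H[:3,:3].T+H[:3,3]
for r in range(290,420,8): print(r,[ (c[r,x]*1000).round(1).tolist() for x in (300,316,336,350)])
m=(d>0)&(d<.25); q=c[m]*1000
print(q.max(0),q.min(0))
k=q[:,2]>-25; print(q[k].min(0),q[k].max(0))
E
```

```text
290 [[-122.5, -31.6, 276.2], [-122.0, -11.6, 275.1], [-121.5, 13.3, 274.1], [-122.2, 30.8, 275.6]]
298 [[-133.3, -31.8, 275.5], [-133.1, -11.7, 275.2], [-133.1, 13.5, 275.2], [-133.7, 31.1, 276.3]]
306 [[-144.1, -32.0, 274.6], [11.1, -4.2, -11.3], [11.2, 3.8, -11.5], [-144.6, 31.3, 275.6]]
314 [[7.5, -10.7, -11.4], [10.7, -4.1, -16.8], [11.5, 3.6, -18.3], [7.3, 9.5, -11.0]]
322 [[7.0, -10.4, -16.7], [11.0, -3.9, -23.2], [11.2, 3.4, -23.7], [7.4, 9.1, -17.2]]
330 [[7.3, -10.0, -22.8], [11.2, -3.8, -29.1], [11.1, 3.3, -28.9], [7.4, 8.7, -23.0]]
338 [[7.1, -9.7, -27.8], [10.8, -3.7, -33.5], [11.3, 3.1, -34.2], [7.3, 8.4, -28.1]]
346 [[12.1, -8.8, -40.0], [11.6, -3.6, -39.3], [11.1, 3.0, -38.6], [12.2, 7.5, -40.2]]
354 [[13.6, -8.3, -46.5], [12.7, -3.4, -45.2], [12.4, 2.8, -44.8], [13.9, 7.0, -46.9]]
362 [[12.2, -8.2, -48.6], [12.1, -3.4, -48.3], [11.7, 2.7, -47.8], [12.1, 7.0, -48.4]]
370 [[11.9, -8.0, -51.8], [11.2, -3.3, -50.9], [12.3, 2.6, -52.3], [12.3, 6.7, -52.4]]
378 [[12.1, -7.8, -55.6], [8.9, -3.3, -51.7], [11.7, 2.5, -55.2], [12.3, 6.5, -55.9]]
386 [[12.3, -7.6, -59.2], [3.9, -3.4, -49.2], [11.9, 2.4, -58.7], [13.0, 6.2, -60.0]]
394 [[17.1, -6.9, -67.8], [0.9, -3.4, -49.3], [10.2, 2.4, -59.9], [17.7, 5.6, -68.6]]
402 [[17.9, -6.7, -71.5], [-2.4, -3.5, -49.0], [-1.1, 2.8, -50.4], [17.2, 5.4, -70.7]]
410 [[17.4, -6.5, -73.6], [-5.2, -3.5, -49.4], [-4.7, 2.8, -49.9], [16.9, 5.3, -73.1]]
418 [[17.2, -6.4, -75.8], [-6.8, -3.5, -51.0], [-6.6, 2.8, -51.2], [17.1, 5.1, -75.7]]
[20.08959767 60.9367109  -3.73741644] [-12.63843289 -62.27385358 -93.2574394 ]
[  6.1710264  -14.44265527 -24.98888385] [12.01074966 12.830431   -3.73741644]
```

The fingertips end within 4 mm of the TCP, with the front face 11 mm ahead. I'll go to the pre-contact point at fixture x=55 mm, high first.

```bash
cat >> grip.py <<'E'
def tof(x,z,jaw=8):
    w=O+X*x; togo(w[0],w[1],z,jaw)
    s=bot.get_state(); print('fix mm',(fx(s['ee_pos'])*1000).round(1),'Ffix',np.round([s['wrist_force']@X,s['wrist_force']@Y,s['wrist_force'][2]],1))
E
python3 -c "
from grip import *
tof(.055,.265)"
```

```text
t 12.83 ee [ 0.6444 -0.1659  0.274 ] jaw 7.07 zax [-0.005  0.002 -1.   ] F [-0.09  0.49  0.08] op 0.0001
units [ 5.643 -0.131  0.239] twist -0.9321073475715167
fix mm [-170.8   -1.6  274. ] Ffix [0.5 0.  0.1]
```

{"method": "carry_out", "body": {"series": [{"slide": [0.8,0,0],"twist": -0.9,"fingers": 0},{"slide": [0.9,0,0],"twist": 0,"fingers": 0},{"slide": [0.9,0,0],"twist": 0,"fingers": 0},{"slide": [0.9,0,0],"twist": 0,"fingers": 0},{"slide": [0.8,0,0],"twist": 0,"fingers": 0}]}}

```text
time_s: 13.25
ee_pos: [0.6178, 0.0065, 0.2701]
tool_rot: [0.656, 0.755, -0.003, -0.006]
wrist_force: [-0.1, -0.7, 1.1]
opening: 0.0001
```

{"method": "carry_out", "body": {"series": [{"slide": [0.7,0,0],"twist": 0,"fingers": 0},{"slide": [0.5,0,0],"twist": 0,"fingers": 0},{"slide": [0,0,0],"twist": 0,"fingers": 0}]}}

```text
time_s: 13.5
ee_pos: [0.6106, 0.0587, 0.2707]
tool_rot: [0.653, 0.757, -0.002, -0.007]
wrist_force: [-0.8, 1.2, 0.3]
opening: 0.0001
```

```bash
python3 -c "
from grip import *
tof(.065,.195)
snap('scene','scene14');snap('wrist','w14')
im=cv2.imread('pics/scene14.png')
cv2.imwrite('pics/scene14c.png',cv2.resize(im[150:350,220:460],None,fx=3,fy=3,interpolation=2))"
```

```text
t 13.5 ee [0.6106 0.0587 0.2707] jaw 8.49 zax [-0.013  0.006 -1.   ] F [-0.75  1.18  0.34] op 0.0001
units [0.202 0.038 1.895] twist 0.48659598604240273
fix mm [ 56.3   0.5 270.7] Ffix [1.3 0.6 0.3]
```

View pics/scene14c.png

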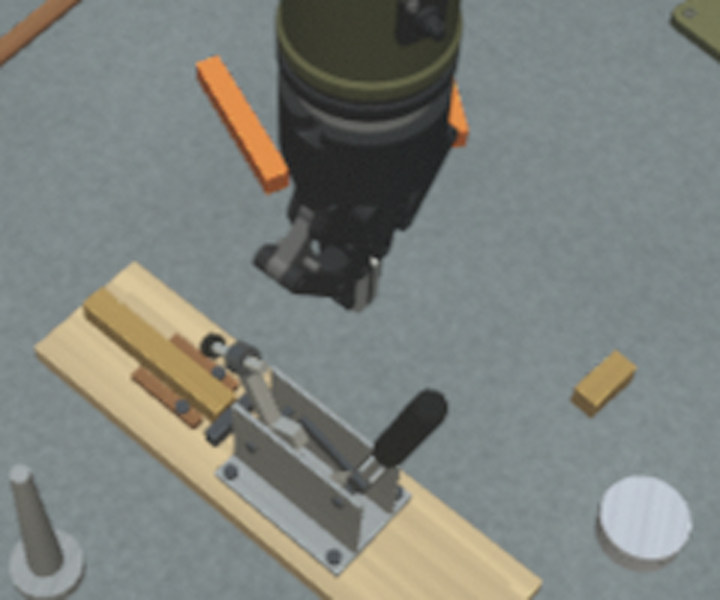

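View pics/w14.png

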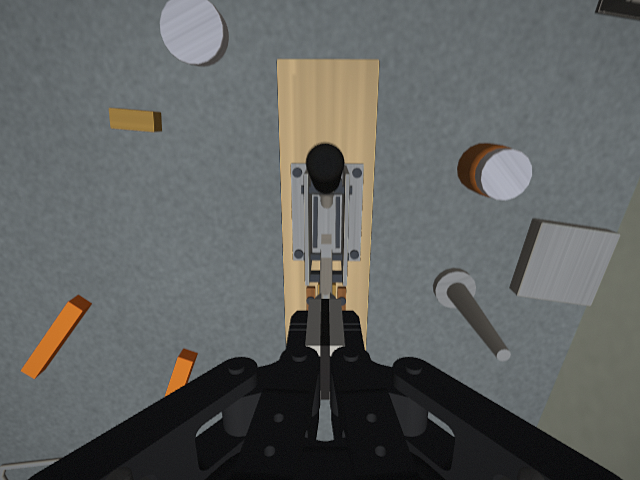

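The grip at wrist (325,168) is lined up with the shut fingers. I'll go down to z≈0.195.

{"method": "carry_out", "body": {"series": [{"slide": [0,0,0.5],"twist": 0.4,"fingers": 0},{"slide": [0,0,0.6],"twist": 0,"fingers": 0},{"slide": [0,0.02,0.5],"twist": 0,"fingers": 0},{"slide": [0,0.02,0.25],"twist": 0,"fingers": 0},{"slide": [0.1,0,0],"twist": 0,"fingers": 0}]}}

```text
time_s: 14.02
ee_pos: [0.6121, 0.0519, 0.1951]
tool_rot: [0.661, 0.751, -0.005, -0.005]
wrist_force: [0.2, 0.5, -0.5]
opening: 0.0001
```

```bash
python3 -c "
from grip import *
tof(.0853,.193)"
```

```text
t 14.02 ee [0.6121 0.0519 0.1951] jaw 7.31 zax [-0.015 -0.001 -1.   ] F [ 0.18  0.48 -0.47] op 0.0001
units [ 0.897 -0.008  0.054] twist -0.6863321122395689
fix mm [4.940e+01 1.000e-01 1.951e+02] Ffix [ 0.5 -0.2 -0.5]
```

{"method": "carry_out", "body": {"series": [{"slide": [0.2,0,0],"twist": -0.6,"fingers": 0},{"slide": [0.2,0,0],"twist": 0,"fingers": 0},{"slide": [0.2,0,0],"twist": 0,"fingers": 0},{"slide": [0.1,0,0],"twist": 0,"fingers": 0},{"slide": [0.05,0,0],"twist": 0,"fingers": 0}]}}

```text
time_s: 14.43
ee_pos: [0.6098, 0.087, 0.1995]
tool_rot: [0.655, 0.756, -0.001, -0.004]
wrist_force: [-0.1, -0.5, -0.2]
opening: -0.0002
```

{"method": "carry_out", "body": {"series": [{"slide": [0.05,0,0],"twist": 0,"fingers": 0},{"slide": [0.05,0,0],"twist": 0,"fingers": 0},{"slide": [0,0,0],"twist": 0,"fingers": 0}]}}

```text
time_s: 14.68
ee_pos: [0.6091, 0.0892, 0.1986]
tool_rot: [0.655, 0.755, -0.002, -0.004]
wrist_force: [0.2, 0.1, 0.4]
opening: -0.0001
```

```bash
python3 -c "
from grip import *
tof(.0853,.193)"
```

```text
t 14.68 ee [0.6091 0.0892 0.1986] jaw 8.12 zax [-0.009  0.002 -1.   ] F [0.2  0.14 0.42] op -0.0001
units [-0.037 -0.053  0.141] twist 0.11987557204879806
fix mm [ 86.8  -2.2 198.6] Ffix [ 0.1 -0.2  0.4]
```

Contact is about due: the tip's position implies a grip angle of 1.29 rad. I'll plan the arc with constant radius.

```bash
cat >> grip.py <<'E'
th0=1.29; Rr=.121
def tcp(j):
    ph=th0-j+.083; return np.array([.074+Rr*np.cos(ph)-.011,.08+Rr*np.sin(ph)])
def est():
    s=bot.get_state(); q=fx(s['ee_pos']); c=q[[0,2]]+[.011,0]-[.074,.08]; Rn=np.hypot(*c)
    j=th0-(np.arctan2(c[1],c[0])-np.arcsin(.010/Rn))
    F=[s['wrist_force']@X,s['wrist_force']@Y,s['wrist_force'][2]]
    print('t',round(s['time_s'],2),'fix',(q*1000).round(1),'j',round(j,3),'R',round(Rn*1000,1),'Ffix',np.round(F,1)); return q
def plan(js):
    q=est(); a=q[[0,2]]
    for j in js:
        b=tcp(j); print('j',j,'x %.3f z %.3f'%((b[0]-a[0])/.04,-(b[1]-a[1])/.04)); a=b
E
python3 -c "
from grip import *
plan([.04,.08,.12,.16,.2])"
```

```text
t 14.68 fix [ 86.8  -2.2 198.6] j -0.0 R 121.0 Ffix [ 0.1 -0.2  0.4]
j 0.04 x 0.119 z 0.026
j 0.08 x 0.117 z 0.031
j 0.12 x 0.116 z 0.036
j 0.16 x 0.114 z 0.040
j 0.2 x 0.112 z 0.045
```

{"method": "carry_out", "body": {"series": [{"slide": [0.12,-0.01,0.026],"twist": 0,"fingers": 0},{"slide": [0.12,-0.01,0.031],"twist": 0,"fingers": 0},{"slide": [0.12,-0.01,0.036],"twist": 0,"fingers": 0},{"slide": [0.11,-0.01,0.04],"twist": 0,"fingers": 0},{"slide": [0.11,0,0.045],"twist": 0,"fingers": 0}]}}

```text
time_s: 15.1
ee_pos: [0.6036, 0.1128, 0.1912]
tool_rot: [0.655, 0.755, -0.002, -0.005]
wrist_force: [-0.6, -0.4, 0.2]
opening: -0.0001
```

```bash
python3 -c "
from grip import *
plan([.24,.28,.32,.36,.4])
snap('scene','scene15')
q,m=grip('scene','scene15')
im=cv2.imread('pics/scene15.png')
cv2.imwrite('pics/scene15c.png',cv2.resize(im[150:350,220:460],None,fx=3,fy=3,interpolation=2))"
```

```text
t 15.1 fix [ 1.109e+02 -1.000e-01  1.912e+02] j 0.209 R 121.1 Ffix [-0.3  0.7  0.2]
j 0.24 x 0.085 z 0.040
j 0.28 x 0.109 z 0.053
j 0.32 x 0.106 z 0.058
j 0.36 x 0.104 z 0.062
j 0.4 x 0.101 z 0.066
```

View pics/scene15c.png

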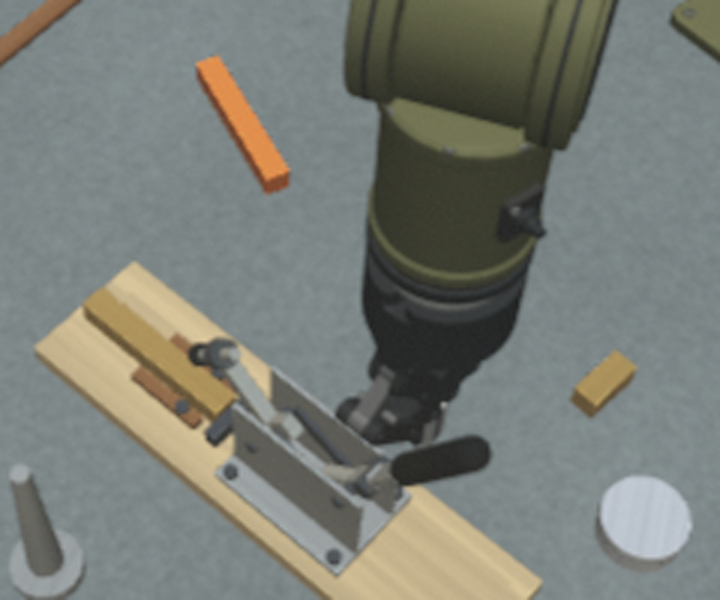

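The handle is turning with the fingers and the spindle at crop (215,352) is coming down. The forces are near zero, so I'll continue.

{"method": "carry_out", "body": {"series": [{"slide": [0.09,0,0.04],"twist": 0,"fingers": 0},{"slide": [0.11,0,0.053],"twist": 0,"fingers": 0},{"slide": [0.106,0,0.058],"twist": 0,"fingers": 0},{"slide": [0.104,0,0.062],"twist": 0,"fingers": 0},{"slide": [0.1,0,0.066],"twist": 0,"fingers": 0}]}}

```text
time_s: 15.57
ee_pos: [0.6011, 0.1325, 0.1801]
tool_rot: [0.655, 0.755, -0.002, -0.004]
wrist_force: [0.1, 0.9, -0.6]
opening: 0.0002
```

```bash
python3 -c "
from grip import *
plan([.44,.48,.52,.56,.6])"
```

```text
t 15.57 fix [130.7  -0.2 180.1] j 0.397 R 120.8 Ffix [ 0.8 -0.2 -0.6]
j 0.44 x 0.108 z 0.071
j 0.48 x 0.096 z 0.074
j 0.52 x 0.093 z 0.078
j 0.56 x 0.090 z 0.081
j 0.6 x 0.086 z 0.085
```

{"method": "carry_out", "body": {"series": [{"slide": [0.1,0,0.071],"twist": 0,"fingers": 0},{"slide": [0.096,0,0.074],"twist": 0,"fingers": 0},{"slide": [0.093,0,0.078],"twist": 0,"fingers": 0},{"slide": [0.09,0,0.081],"twist": 0,"fingers": 0},{"slide": [0.086,0,0.085],"twist": 0,"fingers": 0}]}}

```text
time_s: 15.98
ee_pos: [0.5984, 0.1507, 0.1645]
tool_rot: [0.655, 0.755, -0.002, -0.004]
wrist_force: [-0.1, 0.2, 0.1]
opening: 0.0003
```

```bash
python3 -c "
from grip import *
plan([.62,.64,.66,.68,.7])
snap('scene','scene16')
im=cv2.imread('pics/scene16.png')
cv2.imwrite('pics/scene16c.png',cv2.resize(im[150:350,220:460],None,fx=3,fy=3,interpolation=2))"
```

```text
t 15.98 fix [149.2  -0.2 164.5] j 0.597 R 120.7 Ffix [0.3 0.1 0.1]
j 0.62 x 0.053 z 0.044
j 0.64 x 0.041 z 0.045
j 0.66 x 0.040 z 0.045
j 0.68 x 0.039 z 0.046
j 0.7 x 0.038 z 0.047
```

View pics/scene16c.png

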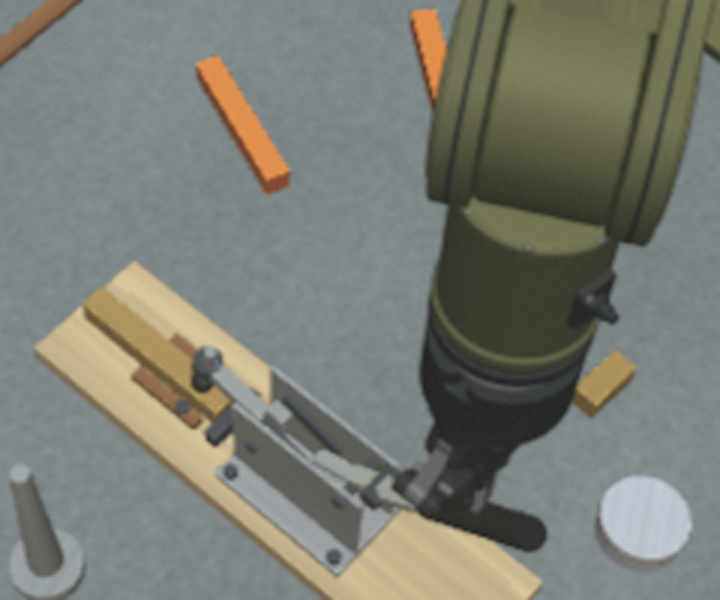

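The spindle foot at crop (205,380) is just above the bar. The spring region starts here, so I'll take smaller steps.

{"method": "carry_out", "body": {"series": [{"slide": [0.05,0,0.044],"twist": 0,"fingers": 0},{"slide": [0.041,0,0.045],"twist": 0,"fingers": 0},{"slide": [0.04,0,0.045],"twist": 0,"fingers": 0},{"slide": [0.039,0,0.046],"twist": 0,"fingers": 0},{"slide": [0.038,0,0.047],"twist": 0,"fingers": 0}]}}

```text
time_s: 16.45
ee_pos: [0.5976, 0.1583, 0.1562]
tool_rot: [0.656, 0.755, -0.002, -0.003]
wrist_force: [-0.7, -1.5, 5.7]
opening: -0.0002
```

```bash
python3 -c "
from grip import *
plan([.72,.74,.76,.78,.8])"
```

```text
t 16.45 fix [156.7  -0.4 156.2] j 0.69 R 120.8 Ffix [-1.4  0.9  5.7]
j 0.72 x 0.060 z 0.067
j 0.74 x 0.036 z 0.048
j 0.76 x 0.035 z 0.049
j 0.78 x 0.034 z 0.050
j 0.8 x 0.033 z 0.051
```

{"method": "carry_out", "body": {"series": [{"slide": [0.04,0,0.05],"twist": 0,"fingers": 0},{"slide": [0.036,0,0.049],"twist": 0,"fingers": 0},{"slide": [0.035,0,0.05],"twist": 0,"fingers": 0},{"slide": [0.034,0,0.05],"twist": 0,"fingers": 0}]}}

```text
time_s: 16.78
ee_pos: [0.597, 0.164, 0.1488]
tool_rot: [0.656, 0.755, -0.002, -0.003]
wrist_force: [-0.7, -1.5, 6.9]
opening: 0.0001
```

```bash
python3 -c "
from grip import *
plan([.78,.8,.82,.84,.86])"
```

```text
t 16.78 fix [162.5  -0.6 148.8] j 0.768 R 121.0 Ffix [-1.4  0.9  6.9]
j 0.78 x 0.021 z 0.030
j 0.8 x 0.033 z 0.051
j 0.82 x 0.032 z 0.051
j 0.84 x 0.031 z 0.052
j 0.86 x 0.030 z 0.052
```

{"method": "carry_out", "body": {"series": [{"slide": [0.033,0,0.05],"twist": 0,"fingers": 0},{"slide": [0.032,0,0.051],"twist": 0,"fingers": 0},{"slide": [0.031,0,0.052],"twist": 0,"fingers": 0},{"slide": [0.03,0,0.052],"twist": 0,"fingers": 0}]}}

```text
time_s: 17.12
ee_pos: [0.5963, 0.1693, 0.1409]
tool_rot: [0.656, 0.755, -0.001, -0.003]
wrist_force: [-1.8, -2.1, 9.1]
opening: 0.0003
```

```bash
python3 -c "
from grip import *
plan([.86,.88,.9,.92,.94])"
```

```text
t 17.12 fix [167.9  -0.7 140.9] j 0.846 R 121.3 Ffix [-1.8  2.1  9.1]
j 0.86 x 0.014 z 0.038
j 0.88 x 0.029 z 0.053
j 0.9 x 0.028 z 0.054
j 0.92 x 0.027 z 0.054
j 0.94 x 0.026 z 0.055
```

{"method": "carry_out", "body": {"series": [{"slide": [0.028,0,0.053],"twist": 0,"fingers": 0},{"slide": [0.028,0,0.053],"twist": 0,"fingers": 0},{"slide": [0.027,0,0.054],"twist": 0,"fingers": 0}]}}

```text
time_s: 17.37
ee_pos: [0.5957, 0.1731, 0.1343]
tool_rot: [0.655, 0.755, -0.001, -0.003]
wrist_force: [-0.8, -1.2, 6.7]
opening: 0.0005
```

```bash
python3 -c "
from grip import *
plan([.92,.94,.96,.98,1.0,1.02])"
```

```text
t 17.37 fix [171.6  -0.6 134.3] j 0.909 R 121.5 Ffix [-1.1  0.9  6.7]
j 0.92 x 0.004 z 0.035
j 0.94 x 0.026 z 0.055
j 0.96 x 0.025 z 0.055
j 0.98 x 0.024 z 0.056
j 1.0 x 0.023 z 0.056
j 1.02 x 0.021 z 0.057
```

{"method": "carry_out", "body": {"series": [{"slide": [0.025,0,0.05],"twist": 0,"fingers": 0},{"slide": [0.025,0,0.05],"twist": 0,"fingers": 0},{"slide": [0.022,0,0.05],"twist": 0,"fingers": 0}]}}

```text
time_s: 17.62
ee_pos: [0.5951, 0.1761, 0.1278]
tool_rot: [0.655, 0.755, -0.001, -0.004]
wrist_force: [0.4, 0.0, 4.0]
opening: 0.0001
```

```bash
python3 -c "
from grip import *
plan([.98,1.0,1.02,1.04])"
```

```text
t 17.62 fix [174.8  -0.4 127.8] j 0.968 R 121.6 Ffix [-0.  -0.4  4. ]
j 0.98 x 0.000 z 0.037
j 1.0 x 0.023 z 0.056
j 1.02 x 0.021 z 0.057
j 1.04 x 0.020 z 0.057
```

{"method": "carry_out", "body": {"series": [{"slide": [0.022,0,0.05],"twist": 0,"fingers": 0},{"slide": [0.022,0,0.05],"twist": 0,"fingers": 0}]}}

```text
time_s: 17.78
ee_pos: [0.5944, 0.1778, 0.1232]
tool_rot: [0.655, 0.755, -0.002, -0.004]
wrist_force: [0.5, -0.3, 0.4]
opening: -0.0001
```

```bash
python3 -c "
from grip import *
plan([1.02,1.04,1.06,1.08])"
```

```text
t 17.78 fix [1.766e+02 1.000e-01 1.232e+02] j 1.009 R 121.5 Ffix [-0.4 -0.5  0.4]
j 1.02 x -0.000 z 0.033
j 1.04 x 0.020 z 0.057
j 1.06 x 0.019 z 0.057
j 1.08 x 0.018 z 0.058
```

{"method": "carry_out", "body": {"series": [{"slide": [0.015,0,0.03],"twist": 0,"fingers": 0},{"slide": [0.01,0,0.03],"twist": 0,"fingers": 0},{"slide": [0,0,0],"twist": 0,"fingers": 0}]}}

```text
time_s: 18.03
ee_pos: [0.5936, 0.1781, 0.1202]
tool_rot: [0.655, 0.755, -0.003, -0.004]
wrist_force: [0.2, -0.1, 0.3]
opening: -0.0
```

```bash
python3 -c "
from grip import *
plan([1.06,1.08])
snap('scene','scene17')
im=cv2.imread('pics/scene17.png')
cv2.imwrite('pics/scene17c.png',cv2.resize(im[150:350,220:460],None,fx=3,fy=3,interpolation=2))"
```

```text
t 18.03 fix [177.    0.8 120.2] j 1.034 R 120.9 Ffix [-0.1 -0.2  0.3]
j 1.06 x 0.029 z 0.074
j 1.08 x 0.018 z 0.058
```

View pics/scene17c.png

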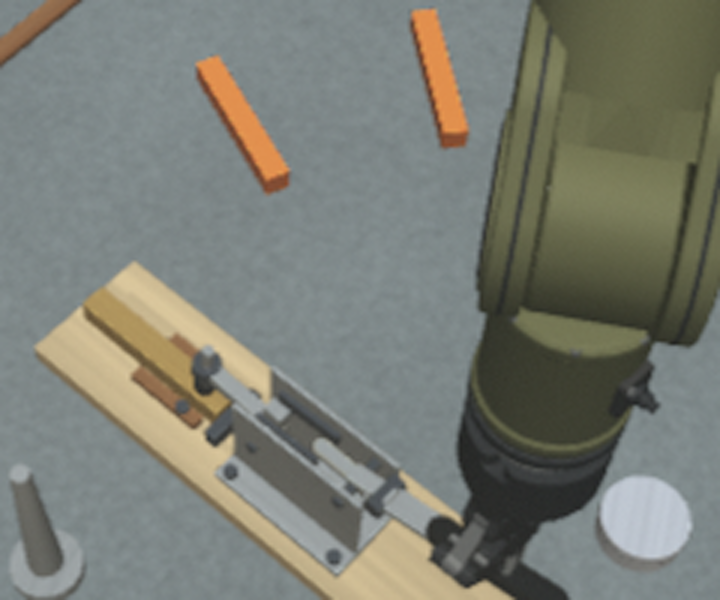

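Zero force suggests the handle has snapped on by itself. I'll feel for it lightly: a hard contact a little lower would be the stop.

{"method": "carry_out", "body": {"series": [{"slide": [0.005,0,0.025],"twist": 0,"fingers": 0},{"slide": [0,0,0],"twist": 0,"fingers": 0}]}}

```text
time_s: 18.25
ee_pos: [0.594, 0.1784, 0.1197]
tool_rot: [0.655, 0.755, -0.002, -0.004]
wrist_force: [0.9, -0.2, -0.5]
opening: 0.0002
```

{"method": "carry_out", "body": {"series": [{"slide": [0.005,0,0.025],"twist": 0,"fingers": 0},{"slide": [0,0,0],"twist": 0,"fingers": 0}]}}

```text
time_s: 18.42
ee_pos: [0.594, 0.1786, 0.1188]
tool_rot: [0.655, 0.755, -0.002, -0.004]
wrist_force: [-0.0, 0.3, -1.7]
opening: 0.0
```

```bash
python3 -c "
from grip import *
est()
s=bot.get_state()
im,d=snap('wrist','w18')
Q=fx(cloud('wrist',d,s)); hsv=cv2.cvtColor(im[:,:,::-1].copy(),cv2.COLOR_BGR2HSV)
m=(d>0)&(hsv[...,2]<60)&(Q[...,0]>.19)&(Q[...,0]<.25)&(abs(Q[...,1])<.03)&(Q[...,2]>.06); q=Q[m]
k=abs(q[:,1])<.006; q=q[k]
print(len(q))
for a in range(188,236,6):
    k=(q[:,0]>a/1000)&(q[:,0]<(a+6)/1000)
    if k.sum(): print(a+3,k.sum(),np.percentile(q[k,2],[50,95]).round(4))
"
```

```text
t 18.42 fix [177.4   0.4 118.8] j 1.046 R 120.8 Ffix [ 0.3 -0.  -1.7]
3680
191 899 [0.1889 0.2053]
197 987 [0.19   0.2059]
203 356 [0.1228 0.1243]
209 382 [0.1244 0.1259]
215 434 [0.1253 0.1267]
221 536 [0.1229 0.1255]
227 86 [0.1183 0.1202]
```

View pics/w18.png

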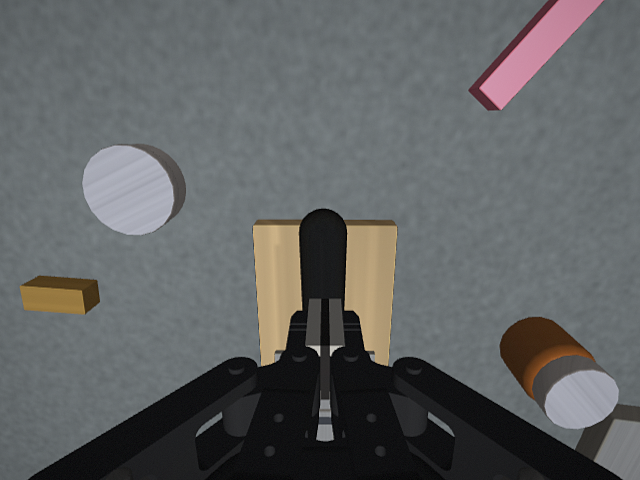

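The wrist view shows the grip at (323,260), depth-fitted at about 0.255 rad with no force on the fingers. I'll lift off and check that the handle stays.

{"method": "carry_out", "body": {"series": [{"slide": [-0.1,0,-0.3],"twist": 0,"fingers": 0},{"slide": [-0.2,0,-0.6],"twist": 0,"fingers": 0},{"slide": [-0.2,0,-0.8],"twist": 0,"fingers": 0},{"slide": [-0.3,0,-0.8],"twist": 0,"fingers": 0},{"slide": [-0.2,0,-0.6],"twist": 0,"fingers": 0}]}}

```text
time_s: 18.88
ee_pos: [0.6018, 0.1376, 0.2464]
tool_rot: [0.656, 0.755, -0.001, -0.003]
wrist_force: [1.2, -0.5, -0.2]
opening: 0.0001
```

{"method": "carry_out", "body": {"series": [{"slide": [-0.8,0,-0.2],"twist": 0,"fingers": 0},{"slide": [-0.8,0.0,0],"twist": 0,"fingers": 0},{"slide": [-0.8,0.0,0],"twist": 0,"fingers": 0},{"slide": [-0.8,0,0],"twist": 0,"fingers": 0},{"slide": [-0.4,0,0],"twist": 0,"fingers": 0}]}}

```text
time_s: 19.3
ee_pos: [0.6215, -0.0103, 0.2513]
tool_rot: [0.658, 0.753, -0.003, -0.002]
wrist_force: [-0.4, -0.7, -0.5]
opening: -0.0001
```

```bash
python3 -c "
from grip import *
est()
s=bot.get_state()
im,d=snap('wrist','w19'); snap('scene','scene19'); snap('top','top19')
for n,f in [('scene','scene19')]:
    q,m=grip(n,f); print(len(q),q.mean(0).round(4)); 
    a=np.arctan2(q[:,2]-.08,q[:,0]-.074); r=np.hypot(q[:,2]-.08,q[:,0]-.074)
    for r0 in range(60,160,20):
        k=(r>r0/1000)&(r<(r0+20)/1000)
        if k.sum(): print(r0,k.sum(),np.percentile(a[k],[5,50,95]).round(3))
im=cv2.imread('pics/scene19.png')
cv2.imwrite('pics/scene19c.png',cv2.resize(im[180:380,200:440],None,fx=3,fy=3,interpolation=2))"
```

```text
t 19.3 fix [-13.5  -0.6 251.3] j -0.648 R 187.6 Ffix [-0.6  0.5 -0.5]
506 [ 0.1792 -0.0049  0.114 ]
60 88 [0.286 0.36  0.395]
80 101 [0.271 0.336 0.373]
100 110 [0.271 0.321 0.353]
120 116 [0.262 0.31  0.332]
140 91 [0.247 0.293 0.325]
```

View pics/scene19c.png

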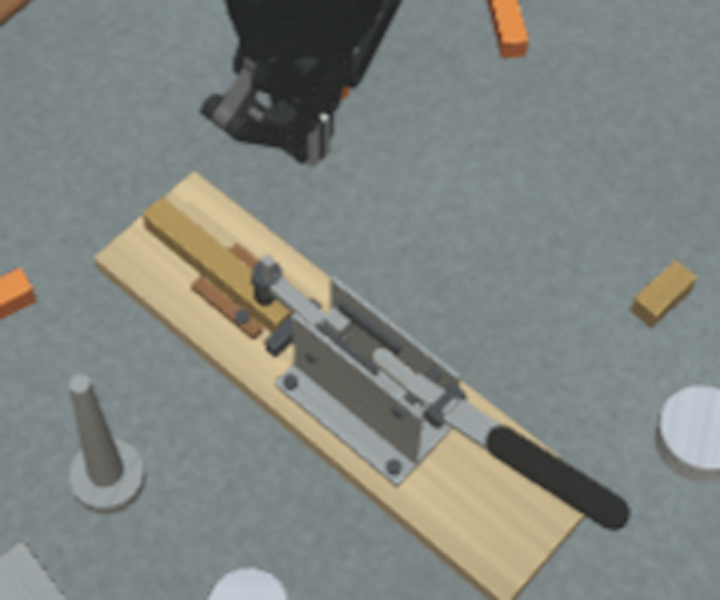

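View pics/w19.png

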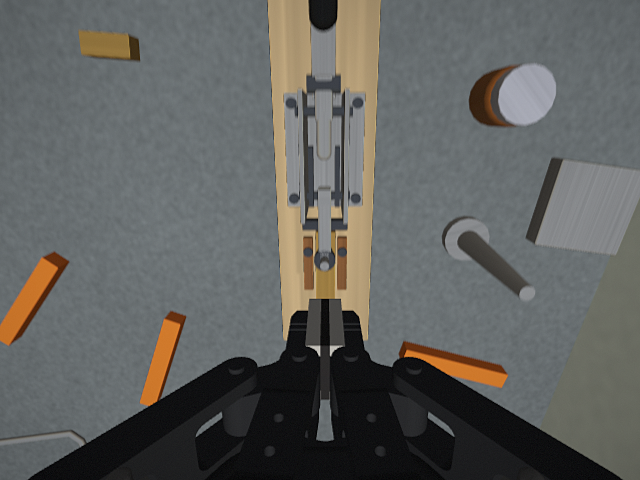

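The handle stays down after letting go, the foot is on the bar at scene (287,275), and the bar looks unmoved. One light touch will tell the hard stop apart from a handle resting just past centre.

{"method": "carry_out", "body": {"series": [{"slide": [0.8,0,0],"twist": 0,"fingers": 0},{"slide": [0.9,0,0],"twist": 0,"fingers": 0},{"slide": [0.9,0,0],"twist": 0,"fingers": 0},{"slide": [0.9,0,0],"twist": 0,"fingers": 0},{"slide": [0.8,0,0],"twist": 0,"fingers": 0}]}}

```text
time_s: 19.87
ee_pos: [0.5953, 0.1716, 0.2518]
tool_rot: [0.654, 0.757, -0.001, -0.005]
wrist_force: [0.5, 0.4, 1.0]
opening: -0.0
```

{"method": "carry_out", "body": {"series": [{"slide": [0.45,0,0.3],"twist": 0,"fingers": 0},{"slide": [0,0,0.8],"twist": 0,"fingers": 0},{"slide": [0,0,0.8],"twist": 0,"fingers": 0},{"slide": [0,0,0.6],"twist": 0,"fingers": 0},{"slide": [0,0,0.3],"twist": 0,"fingers": 0}]}}

```text
time_s: 20.28
ee_pos: [0.5906, 0.1861, 0.1364]
tool_rot: [0.654, 0.756, -0.004, -0.006]
wrist_force: [-0.4, -0.4, -0.3]
opening: -0.0
```

```bash
python3 -c "
from grip import *
est()"
```

```text
t 20.28 fix [185.3   2.6 136.4] j 0.932 R 134.7 Ffix [-0.3  0.4 -0.3]
```

{"method": "carry_out", "body": {"series": [{"slide": [0,0.03,0.1],"twist": 0,"fingers": 0},{"slide": [0,0.03,0.1],"twist": 0,"fingers": 0},{"slide": [0,0,0.08],"twist": 0,"fingers": 0},{"slide": [0,0,0],"twist": 0,"fingers": 0}]}}

```text
time_s: 20.62
ee_pos: [0.5963, 0.1854, 0.1286]
tool_rot: [0.655, 0.755, -0.001, -0.004]
wrist_force: [0.1, -0.1, -0.2]
opening: -0.0007
```

{"method": "carry_out", "body": {"series": [{"slide": [0,0,0.025],"twist": 0,"fingers": 0},{"slide": [0,0,0.025],"twist": 0,"fingers": 0},{"slide": [0,0,0],"twist": 0,"fingers": 0}]}}

```text
time_s: 20.87
ee_pos: [0.5959, 0.185, 0.1262]
tool_rot: [0.655, 0.755, -0.002, -0.004]
wrist_force: [-0.9, 0.4, 0.6]
opening: 0.0002
```

```bash
python3 -c "
from grip import *
est()"
```

```text
t 20.87 fix [183.4  -2.4 126.2] j 1.001 R 129.0 Ffix [0.5 0.8 0.6]
```

{"method": "carry_out", "body": {"series": [{"slide": [0,0,0.025],"twist": 0,"fingers": 0},{"slide": [0,0,0.025],"twist": 0,"fingers": 0},{"slide": [0,0,0],"twist": 0,"fingers": 0}]}}

```text
time_s: 21.12
ee_pos: [0.5955, 0.1849, 0.1236]
tool_rot: [0.655, 0.755, -0.002, -0.004]
wrist_force: [0.2, 0.3, 0.5]
opening: 0.0003
```

{"method": "carry_out", "body": {"series": [{"slide": [0,0,0.025],"twist": 0,"fingers": 0},{"slide": [0,0,0.02],"twist": 0,"fingers": 0},{"slide": [0,0,0],"twist": 0,"fingers": 0}]}}

```text
time_s: 21.37
ee_pos: [0.5954, 0.1849, 0.1217]
tool_rot: [0.655, 0.755, -0.002, -0.004]
wrist_force: [0.4, 0.8, -0.3]
opening: 0.0001
```

{"method": "carry_out", "body": {"series": [{"slide": [0,0,0.02],"twist": 0,"fingers": 0},{"slide": [0,0,0],"twist": 0,"fingers": 0}]}}

```text
time_s: 21.53
ee_pos: [0.5955, 0.1849, 0.1209]
tool_rot: [0.655, 0.755, -0.002, -0.004]
wrist_force: [-0.1, -0.4, -1.0]
opening: 0.0004
```

{"method": "carry_out", "body": {"series": [{"slide": [0,0,0.02],"twist": 0,"fingers": 0},{"slide": [0,0,0],"twist": 0,"fingers": 0}]}}

```text
time_s: 21.7
ee_pos: [0.5955, 0.1849, 0.1202]
tool_rot: [0.655, 0.755, -0.002, -0.004]
wrist_force: [-0.9, 0.6, -0.2]
opening: 0.0
```

{"method": "carry_out", "body": {"series": [{"slide": [0,0,0.02],"twist": 0,"fingers": 0},{"slide": [0,0,0],"twist": 0,"fingers": 0}]}}

```text
time_s: 21.87
ee_pos: [0.5955, 0.185, 0.1194]
tool_rot: [0.655, 0.755, -0.002, -0.004]
wrist_force: [0.1, 0.4, -0.0]
opening: 0.0
```

{"method": "carry_out", "body": {"series": [{"slide": [0,0,0.02],"twist": 0,"fingers": 0},{"slide": [0,0,0],"twist": 0,"fingers": 0}]}}

```text
time_s: 22.03
ee_pos: [0.5957, 0.1851, 0.1189]
tool_rot: [0.655, 0.755, -0.002, -0.004]
wrist_force: [-0.4, 0.1, 2.0]
opening: -0.0001
```

{"method": "carry_out", "body": {"series": [{"slide": [0,0,0.02],"twist": 0,"fingers": 0},{"slide": [0,0,0],"twist": 0,"fingers": 0}]}}

```text
time_s: 22.2
ee_pos: [0.596, 0.1851, 0.1187]
tool_rot: [0.655, 0.755, -0.002, -0.004]
wrist_force: [-1.0, -1.2, 6.0]
opening: -0.0003
```

{"method": "carry_out", "body": {"series": [{"slide": [0,0,0.02],"twist": 0,"fingers": 0},{"slide": [0,0,0],"twist": 0,"fingers": 0}]}}

```text
time_s: 22.37
ee_pos: [0.5961, 0.1851, 0.1184]
tool_rot: [0.655, 0.755, -0.001, -0.003]
wrist_force: [-1.7, -0.1, 9.2]
opening: 0.0002
```

```bash
python3 -c "
from grip import *
est()"
```

```text
t 22.37 fix [183.5  -2.7 118.4] j 1.06 R 126.5 Ffix [0.2 1.6 9.2]
```

The force rises from 2 to 6 to 9 N with only 0.5 mm of movement, so this is the hard stop (about 1.05) and the clamp is locked. I'll lift off and check the bar.

{"method": "carry_out", "body": {"series": [{"slide": [0,0,-0.2],"twist": 0,"fingers": 0},{"slide": [-0.1,0,-0.6],"twist": 0,"fingers": 0},{"slide": [-0.2,0,-0.9],"twist": 0,"fingers": 0},{"slide": [-0.2,0,-0.9],"twist": 0,"fingers": 0},{"slide": [-0.2,0,-0.9],"twist": 0,"fingers": 0}]}}

```text
time_s: 22.78
ee_pos: [0.6003, 0.1566, 0.2585]
tool_rot: [0.655, 0.755, -0.002, -0.004]
wrist_force: [1.0, -0.9, -0.3]
opening: -0.0001
```

{"method": "carry_out", "body": {"series": [{"slide": [-0.8,0,-0.2],"twist": 0,"fingers": 0},{"slide": [-0.8,0,0],"twist": 0,"fingers": 0},{"slide": [-0.8,0,0],"twist": 0,"fingers": 0},{"slide": [0,0,0],"twist": 0,"fingers": 0},{"slide": [0,0,0],"twist": 0,"fingers": 0}]}}

```text
time_s: 23.2
ee_pos: [0.6146, 0.0585, 0.2646]
tool_rot: [0.657, 0.754, -0.003, -0.003]
wrist_force: [1.0, 0.3, -0.5]
opening: 0.0001
```

```bash
python3 - <<'E'
from grip import *
est(); snap('scene','scene20'); snap('top','top20')
im=cv2.imread('pics/scene20.png'); d=np.load('pics/scene20.npy')
hsv=cv2.cvtColor(im,cv2.COLOR_BGR2HSV); m=cv2.inRange(hsv,(15,95,60),(25,255,255))
Q=fx(cloud('scene',d))
b=(m>0)&(Q[...,2]>.03)&(Q[...,2]<.05)&(abs(Q[...,1])<.04)&(Q[...,0]<0)
q=Q[b]; print('bar top pts',len(q),q.min(0).round(4),q.max(0).round(4),np.median(q,0).round(4))
r=cv2.minAreaRect(q[:,:2].astype(np.float32)*1000); print(r)
w=(hsv[...,1]<95)&(hsv[...,0]>12)&(hsv[...,0]<28)&(abs(Q[...,2]-.018)<.004)&(abs(Q[...,1])<.07)&(abs(Q[...,0])<.22); e=Q[w]; print('board x',np.percentile(e[:,0],[.2,99.8]).round(4),'y',np.percentile(e[:,1],[.5,99.5]).round(4))
cv2.imwrite('pics/scene20c.png',cv2.resize(im[180:380,200:440],None,fx=3,fy=3,interpolation=2))
for l in ['bar_center','nest_seat','end_stop']: print(l,[(fx(np.array(x['location'])).round(4),round(x['confidence'],2)) for x in cams.place_of(l,'scene')][:5])
E
```

```text
t 23.2 fix [ 55.6  -3.3 264.6] j -0.267 R 184.8 Ffix [ 0.2 -1.  -0.5]
bar top pts 516 [-0.1684 -0.0135  0.0301] [-0.0397  0.0094  0.0477] [-0.1101 -0.0046  0.0379]
((-104.04100036621094, -1.945969581604004), (128.5995330810547, 22.832111358642578), 0.17685991525650024)
board x [-0.1795  0.1891] y [-0.0519  0.0475]
bar_center [(array([-0.109 ,  0.0026,  0.0248]), 0.91), (array([-0.2164, -0.1479,  0.0083]), 0.76), (array([-0.1045,  0.0041,  0.0171]), 0.66), (array([ 0.3202, -0.1411,  0.0092]), 0.6), (array([-0.2105,  0.2016,  0.0065]), 0.58)]
nest_seat [(array([-0.1045,  0.0047,  0.0261]), 0.7)]
end_stop [(array([-0.0394, -0.0005,  0.0207]), 0.46)]
```

View pics/scene20c.png

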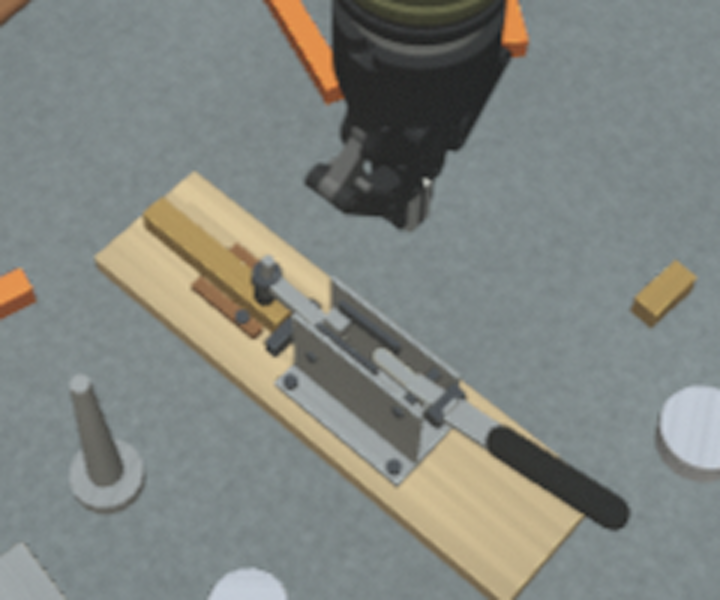

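The picture shows the clamp locked, with the foot on the bar at crop (265,285). The bar spans x -168 to -40 mm in the fixture frame and 0.2° off its axis, so it's against the stop. The arm is clear, so I'll hand in.

```bash
python3 -c "
from rig import job
print(job.job_done())"
```

```text
the job is handed in; nothing more can be done
None
```

The bar is in the nest against the end stop with the clamp locked on it. I handed the job in at about 23 s of the 70 s; no verdict is reported.

**What I did:** I laid the bar between the rails and slid it forward until it touched the stop. The highest readings there were about 6 N along the nest and 17 N downward on the board. I let go with the clamp still open. Then I pushed the handle down its arc with shut fingers, peaking at about 9 N. The resistance fell to zero past over-centre.

**Last checks:**
- **Handle:** it stayed down after I let go. A light touch afterwards (about 9 N) met a hard stop at an estimated 1.05–1.06 rad.
- **Bar:** it spans x ≈ -168 to -40 mm in the fixture frame. Its centre is about -104 mm against the -105 mm target, 0.2° off the nest's direction and at the right height.
- **Bystanders:** those in the final close-up look unmoved; I did not measure the others.

**What disagreed or was not checked:**
- The point network put the bar's centre at x = -109 mm, about 5 mm from my depth measurement. That is roughly its stated error. I trusted the depth measurement and the contact with the stop.
- The spindle's force on the bar was not measured. I inferred it from the lock and from seeing the foot on the bar.

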